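# Tip used sample tubes from the tray into the wash basket and latch its hold-down bar

### The arm

A 6-joint arm with a two-finger parallel gripper is mounted at the origin on a cart in front of the work surface, level with it; the furniture and walls round the work are solid. World frame = base frame: x ahead of the robot, y to its left, z up, the work surface at z = 0. Lengths are in m, angles in rad, forces in N, time in s.
With the tool pointing down it reaches from about 0.25 to 0.725 m from the base axis. Payload 9.7 kg.
Tool frame: the origin (TCP) lies on the centre line of the jaws, within the pads' length; the fingertips stand 11 mm ahead of it and the grasp point (between the pads) lies 8 mm behind it; z points along the fingers, y is the line along which they close (so a half turn about z gives the same grasp; the last joint's range is limited). The gripper opens to 85 mm and grips with 20 to 120 N. Pads are 22 mm wide; open, the fingers measure 114 mm over their backs; the gripper's body (76 mm by 85 mm) begins 54 mm behind the grasp point. The pads swing forward as they close: fully open they stand 13 mm farther back than shut.
Start: joints at [-1.179, 0.087, 0.176, 1.66, 0, 1.571], TCP at [0.21, -0.508, 0.211] pointing down, gripper open.
Joint ranges: [-3.13, 3.13], [-0.85, 1.81], [-1.15, 1.24], [-2.2, 2.28], [-1.44, 1.52], [-3.14, 3.14]. Speed limits (rad/s): [2.22, 2.22, 2.57, 3.14, 3.14, 3.14].

### API

Orientations are given as a rotation vector (axis times angle).
In Python, from rig import sensors, snapshot, job gives the robot as it stands.
- The arm moves only by the tool drive_tool, never from a script. Its arguments are lists of equal length, an entry for each row: "angular": the turn, a rotation vector about the tool's x, y, z in rad, a list of three; "travel": the shift along the tool's x, y, z in cm, a list of three; "grip": the finger opening in cm, from 0 to 8.54. A call has 1 to 8 rows; each row is the pose to reach, as a shift and turn from the pose commanded when the call began, along the tool's axes at that moment; what a row does not reach only later rows make up. A row lasts 1/12 s, in which the tool goes at most 41.7 mm and 7.16 degrees, less where a joint would pass 70% of its speed; a pose out of reach is approached as far as the arm can. A call with a gripper value outside its range is refused whole. The fingers move at their own pace and stop on an object; "newtons" is the grip in N (left out, the last holds). Time passes only in rows, so rows that repeat a pose let the fingers close. It gives the time, the measured TCP pose, the force, the opening and the grip force at its end, in the units of the state.
- sensors.get_state(): the state, without advancing time (a new reading comes with each control period).
- snapshot(name): name is "scene" or "side" or "wrist"; returns a dict with "color" (420x560x3 uint8, red, green, blue), "camera_matrix" (3x3 intrinsics, pixels), "rvec" (rotation vector, rad) and "tvec" (3), from world to camera coordinates, as OpenCV has them; the wrist camera has in their place "hand_eye" (4x4, takes a point from camera to tool coordinates, whose origin is the TCP and whose axes are the flange's). Camera axes: x right, y down, z forward; pixel columns grow to the right and rows downward; lengths in m; the calibration is good to about 2 mm. A picture is of the moment at which its call begins: read the wrist's pose just before it. There is no depth.
- job.sign_off(): hands the job in; it is judged then, once.
The state is a dict: "time_s": time; "joints": joint angles; "joint_velocities": joint speeds; "joint_efforts": joint torques, N m; "position": TCP position; "ee_rot": TCP orientation; "force": force on the tool from outside, world axes, zero at the start; "wrist_torque": the same for the moment, N m; "finger_gap": finger opening in m; "finger_force": force on a finger pad.
Only numpy, scipy, OpenCV 4.12 (cv2) and the standard library are available. Lean on these libraries where they do the work, as an engineer would, in place of code of your own. Each camera call takes 0.05 s, during which the arm holds its last target. There are 200 camera calls.

### The job

The three used sample tubes must go into the washer: without touching them, take the steel tray by its handle and tip it over the wire wash basket so that all three slide off into the basket. Put the empty tray back down flat on the worktop, then swing the basket's hold-down bar over and press it shut until it snaps under its spring catch. Leave the beaker, the brown bottle and the timer where they are.

Things in the scene. Friction and masses are not known exactly. Their poses are not given: they have to be found in the camera images.
- tray: open-ended steel transfer tray, loose, 0.2 kg: flat pan 160 (x) x 120 (y) mm, floor 4 mm thick, side and back walls 24 mm high, 2 mm thick, no wall at the front (+x) end. Origin: centre of the pan's underside; x points from the handle to the open front, z up. A grey handle rises backward from the middle of the back wall
- tray_grip (a point): point to grip on the tray's grey handle, at tray x -105, y 0, z +57 mm. The handle is a bar 18 mm thick (along tray y), 30 mm deep, 66 mm long; its axis leans back, rising at 60 deg from level towards -x; its free end is 38 mm farther up from here. Best taken end-on, fingers pointing forward and down along the axis, closing along tray y. Axes as the tray's
- tray_lip (a point): middle of the tray's open front edge, at tray x = +80, y = 0, z = +2 mm. Axes as the tray's
- basket: wire basket, fixed, turned about 45 deg: 150 (x) x 160 (y) x 85 mm high, walls 4 mm thick, inner floor 6 mm up, open top. Origin: centre of its underside; x points right and away from the robot, y left and away, z up. The bar's hinge bracket is at the middle of the near right (-y) rim, the spring catch (leaf, top 127 mm up) at the middle of the +y rim; the near left (-x) rim is free
- holddown (a joint): angle of the hinged steel hold-down bar (16 x 6 mm, 172 mm long) in rad: 0 = shut, level, 95 mm up, its end under the nose of the spring catch; 1.57 = upright; up to 1.75 = leaning back outwards. Once past upright it sinks slowly and comes to rest on top of the catch at about 0.07; from there it must be pressed down with about 10 N until it snaps in
- bar_hinge (a point): the bar's hinge axis: at basket x = 0, y = -87, z = +98 mm; the axis runs along basket x
- bar_tab (a point): centre of the outer face of the bar's black thumb pad (24 x 34 mm), 133 mm from the hinge along the bar, 14 mm off its centreline; with the bar shut this face looks up, with the bar upright to basket -y. Site z is the face's outward normal, y runs along the bar to its free end
- tube_a: used 30 ml sample tube with screw cap, 88 mm long, body 22 mm, cap 28 mm across, lying lengthwise in the tray's right (tray -y) lane at the start. Origin: centre of its round bottom end; z along the tube to the cap
- tube_a_mid (a point): middle of tube_a's length (44 mm from its bottom end)
- tube_b: used 30 ml sample tube with screw cap, 88 mm long, body 22 mm, cap 28 mm across, lying lengthwise in the tray's middle lane at the start. Origin: centre of its round bottom end; z along the tube to the cap
- tube_b_mid (a point): middle of tube_b's length (44 mm from its bottom end)
- tube_c: used 30 ml sample tube with screw cap, 88 mm long, body 22 mm, cap 28 mm across, lying lengthwise in the tray's left (tray +y) lane at the start. Origin: centre of its round bottom end; z along the tube to the cap
- tube_c_mid (a point): middle of tube_c's length (44 mm from its bottom end)
- beaker: empty plastic beaker, 64 mm wide, 74 mm high, bystander standing left of the tray. Origin: centre of its foot
- stain_bottle: brown glass bottle, 50 mm wide, 85 mm high, bystander standing behind, between tray and basket. Origin: centre of its foot
- timer: small white bench timer, 66 x 66 x 19 mm, bystander lying on the right near the robot. Origin: centre of its underside
There are look-alikes about, which are no part of the job. Leave any blue or green look-alike of the tube_a alone.

How it is judged:
By the outcome, as a careful person would: the job done as asked, in the order asked, and still so for the second after the job is handed in, with the robot touching nothing.
It also fails if it takes over 72 s, if anything falls off the work surface, if the arm or the gripper's body presses on something with over 40 N, if the wrist force passes 120 N, or if a joint passes its speed limit or range.

## Working session

There is one attempt and no reset: what is moved stays moved. The work goes in short steps, Python scripts to look and compute and a tool call to move; the robot and the scene stay as the last step left them, time stands still between calls to the robot, and variables do not carry over. Pictures are saved under pics/ and viewed, at most 10 in all, crops included, and the job is handed in when it is done.

Besides the shell and the picture viewer there is one more tool, called after ">>>" as a command line: name --argument value ..., lists and objects as JSON in quotes. drive_tool: Moves the arm, as the interface text tells. Its arguments: {"type":"object","properties":{"angular":{"type":"array"},"travel":{"type":"array"},"grip":{"type":"array"},"newtons":{"type":"number"}},"required":["angular","travel","grip"]}

```bash
mkdir -p pics; ls
python3 - <<'E'
from rig import sensors,snapshot
import cv2,numpy as np,pickle
s=sensors.get_state(); print(s)
for n in("scene","side"):
    d=snapshot(n); cv2.imwrite(f"pics/{n}0.png",cv2.resize(d["color"][:,:,::-1],(800,600),interpolation=cv2.INTER_CUBIC))
    pickle.dump(d,open(f"{n}0.pkl","wb")); print(n,d["camera_matrix"].tolist(),np.round(-cv2.Rodrigues(d["rvec"])[0].T@np.ravel(d["tvec"]),3))
E
```

```text
pics
{'time_s': 0.0, 'joints': array([-1.17900793e+00,  8.74976671e-02,  1.75162301e-01,  1.65976757e+00,
        4.10784887e-06,  1.57078703e+00]), 'joint_velocities': array([-0.00049604,  0.0005437 ,  0.00083586, -0.00061751, -0.00020697,
        0.00053396]), 'joint_efforts': array([-5.08248813e-04, -5.20383561e+01,  4.64807832e+01,  1.62120117e-02,
       -1.06349121e-04, -1.33168083e-05]), 'position': array([ 0.20992675, -0.50811304,  0.21057685]), 'ee_rot': array([-3.08024583e+00, -6.11255942e-01,  3.92992032e-04]), 'force': array([ 0.2121283 ,  0.06149787, -0.26525121]), 'wrist_torque': array([-0.03875736, -0.02399688, -0.01885057]), 'finger_force': 0.0, 'finger_gap': 0.08547263369771732}
scene [[490.91624591282124, 0.0, 271.7108710824317], [0.0, 490.91624591282124, 207.28579644622027], [0.0, 0.0, 1.0]] [0.104 0.924 1.014]
side [[455.8404851772299, 0.0, 275.7615425498283], [0.0, 455.8404851772299, 206.50338343658314], [0.0, 0.0, 1.0]] [ 0.561 -1.097  0.99 ]
```

View pics/scene0.png

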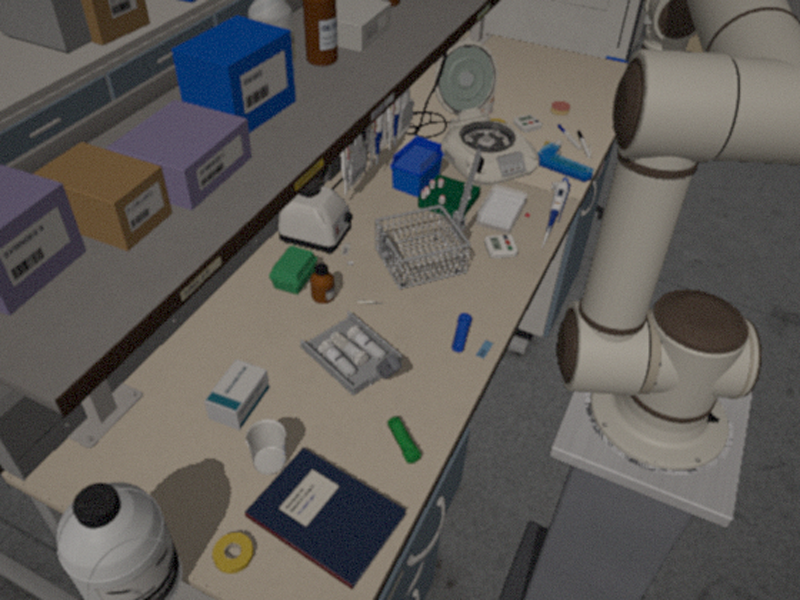

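View pics/side0.png

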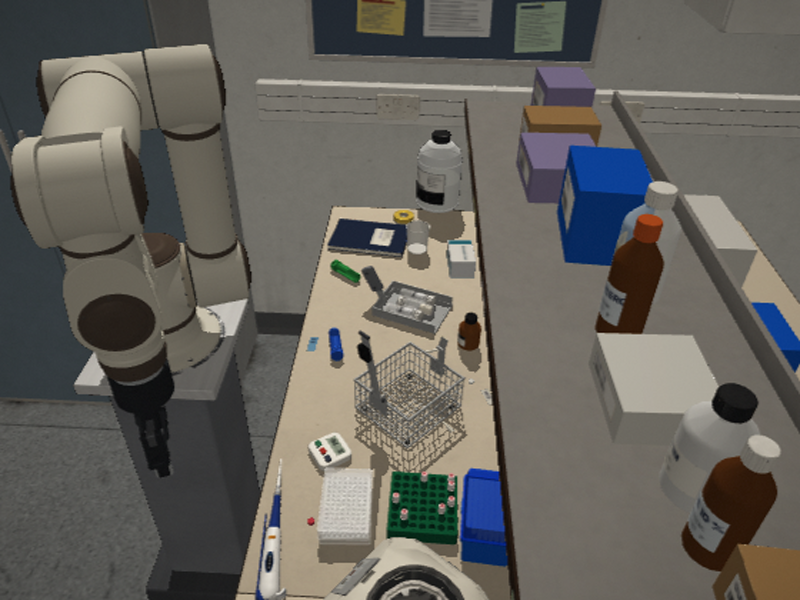

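Run:
```python
import cv2,numpy as np,pickle
I={n:pickle.load(open(f"{n}0.pkl","rb"))["color"][:,:,::-1] for n in("scene","side")}
def t(n,x,y,k):
    c=I[n][y:y+300//k,x:x+400//k]; c=cv2.resize(c,(400,300),interpolation=cv2.INTER_CUBIC)
    for i in range(0,400,10*k): cv2.line(c,(i,0),(i,8 if (i//k)%50 else 16),(0,0,255),1)
    for i in range(0,300,10*k): cv2.line(c,(0,i),(8,i),(0,0,255),1)
    return c
cv2.imwrite("pics/c1.png",np.vstack([np.hstack([t("scene",205,212,4),t("side",245,175,4)]),np.hstack([t("scene",240,105,3),t("side",220,228,3)])]))
```

```text
(no output)
```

View pics/c1.png

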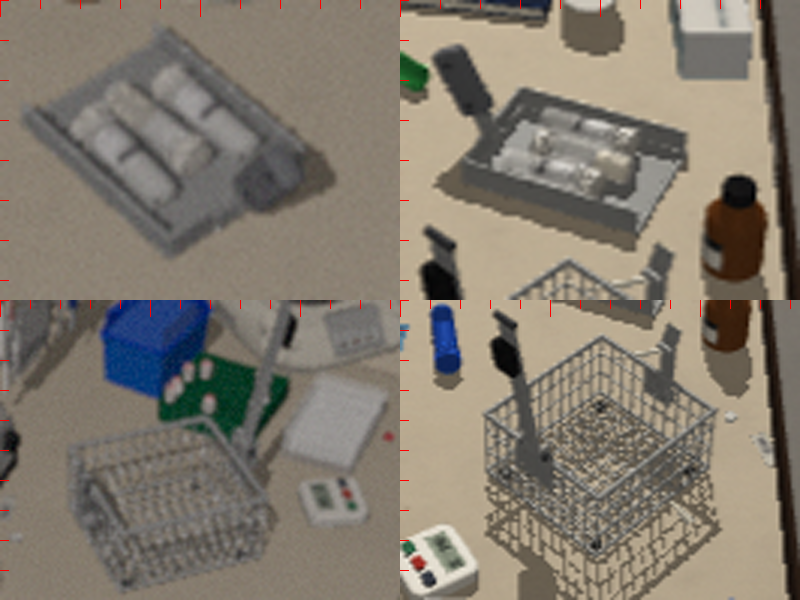

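```bash
cat > h.py <<'E'
import cv2,numpy as np,pickle
from scipy.optimize import least_squares
from scipy.spatial.transform import Rotation as R
D={n:pickle.load(open(f"{n}0.pkl","rb")) for n in("scene","side")}
def proj(d,P): return cv2.projectPoints(np.asarray(P,float),d["rvec"],np.asarray(d["tvec"],float),d["camera_matrix"],None)[0][:,0]
def place(p,P): return R.from_euler('z',p[2]).apply(np.asarray(P,float))+[p[0],p[1],0]
def fit(p0,obs):
    f=lambda p:np.concatenate([(proj(D[n],place(p,np.array([o[0] for o in L])/1000))-np.array([o[1] for o in L])).ravel() for n,L in obs.items()])
    r=least_squares(f,p0,loss="soft_l1"); return r.x,f(r.x).reshape(-1,2)
E
python3 - <<'E'
from h import *
S=lambda L,k,ox,oy:[(a,(b[0]/k+ox-.3,b[1]/k+oy-.3)) for a,b in L]
tr={"scene":S([((80,60,0),(22,118)),((-80,60,0),(168,256)),((80,-60,24),(165,30)),((-80,60,24),(178,236)),((80,60,24),(32,102)),((-80,-60,24),(303,148)),((-124,0,90),(270,180))],4,205,212),
"side":S([((80,-60,0),(236,247)),((80,-60,24),(239,207)),((80,60,24),(286,133)),((80,60,0),(283,168)),((-80,60,24),(122,90)),((-80,-60,24),(70,155)),((-80,-60,0),(63,193)),((-124,0,90),(50,52))],4,245,175)}
p,r=fit([.45,0,-.3],tr);print("tray",p.round(4));print(r.round(1).tolist())
ba={"side":S([((-75,80,85),(202,37)),((-75,-80,85),(87,113)),((75,80,85),(317,110)),((75,-80,85),(198,200))],3,220,228),
"scene":S([((75,80,85),(70,145)),((75,-80,85),(205,122)),((-75,-80,85),(262,190)),((-75,80,0),(125,285)),((-75,-80,0),(265,258))],3,240,105)}
q,r=fit([.5,-.3,-.78],ba);print("basket",q.round(4));print(r.round(1).tolist())
I={}
for n,d in D.items():
    c=cv2.resize(d["color"][:,:,::-1],None,fx=4,fy=4,interpolation=cv2.INTER_CUBIC)
    for pose,bx,zs in((p,(80,60),(0,.024)),(q,(75,80),(0,.085))):
        for z in zs:
            P=place(pose,[[a*bx[0]/1000,b*bx[1]/1000,z] for a,b in((1,1),(1,-1),(-1,-1),(-1,1))])
            cv2.polylines(c,[np.int32(proj(d,P)*4+1.5)],True,(0,0,255) if z else (0,255,0),1)
    for a in (1.75,1.57):
        P=place(q,[[0,-.087,.098],[0,-.087+.172*np.cos(a),.098+.172*np.sin(a)],[0,-.087+.133*np.cos(a)-.014*np.sin(a),.098+.133*np.sin(a)+.014*np.cos(a)]])
        cv2.polylines(c,[np.int32(proj(d,P)*4+1.5)],False,(255,0,255),1)
    P=place(p,[[-.086,0,.024],[-.124,0,.09]]);cv2.polylines(c,[np.int32(proj(d,P)*4+1.5)],False,(255,0,255),1)
    I[n]=c
a=I["scene"][340:1140,800:1400];b=I["side"][640:1340,900:1400]
cv2.imwrite("pics/ov.png",np.hstack([cv2.resize(a,(430,573)),cv2.resize(b,(370,573))]))
def uv(n,x,y):  # plane pos
    d=D[n];M=cv2.Rodrigues(d["rvec"])[0];C=-M.T@np.ravel(d["tvec"]);v=M.T@np.linalg.solve(d["camera_matrix"],[x*.7,y*.7,1]);return (C-v*C[2]/v[2]).round(3)
print("bottle foot",uv("side",469,347),uv("scene",322,298),"shelf edge",uv("side",480,260),uv("side",512,560),"beaker",uv("scene",270,465),"timer",uv("side",330,452),"blue",uv("side",335,350))
np.save("poses.npy",[p,q])
E
```

```text
tray [ 0.5585  0.1353 -0.395 ]
[[0.1, 0.5], [-0.6, 0.8], [-2.1, -2.8], [-3.3, -0.1], [-3.0, -1.4], [0.3, -0.2], [3.1, -4.3], [-0.8, -1.8], [-1.2, 2.7], [0.4, 1.2], [0.7, -2.2], [-0.2, -0.3], [-2.4, 2.2], [-0.6, -1.9], [-1.0, -0.4]]
basket [ 0.5587 -0.1832 -0.7301]
[[-0.5, -0.7], [-1.7, 0.7], [-0.1, 0.3], [0.3, 0.9], [-1.4, -0.8], [0.2, -3.4], [1.9, 1.5], [-2.5, 3.1], [-1.8, 0.0]]
bottle foot [ 0.692  0.014 -0.   ] [0.687 0.025 0.   ] shelf edge [0.737 0.368 0.   ] [ 0.74  -0.504  0.   ] beaker [0.557 0.414 0.   ] timer [ 0.415 -0.302  0.   ] blue [ 0.39  -0.016  0.   ]
```

View pics/ov.png

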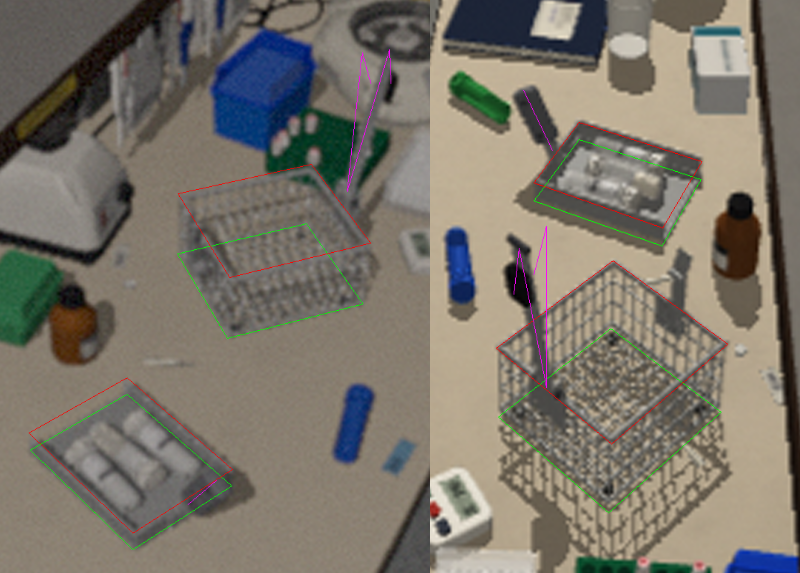

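```bash
cat >> h.py <<'E'
from rig import sensors,snapshot,job
def mv(pos,Rt,s=None,base=None):
    if base is None:
        s=sensors.get_state(); base=(s["position"],R.from_rotvec(s["ee_rot"]))
    rel=base[1].inv()*Rt; t=base[1].inv().apply(np.asarray(pos)-base[0])*100
    n=max(np.linalg.norm(t)/4.17,np.degrees(rel.magnitude())/7.16)
    print("angular",rel.as_rotvec().round(3).tolist(),"travel",t.round(2).tolist(),"rows>=",round(n,1)); return rel,t
def frame(x,y): # from x,y axes
    x=np.array(x,float);x/=np.linalg.norm(x);y=np.array(y,float);y/=np.linalg.norm(y);return R.from_matrix(np.c_[x,y,np.cross(x,y)])
def tool(yaw,th): # tray yaw and nose-down tilt -> tool rot gripping handle
    return R.from_euler('z',yaw)*R.from_euler('y',th)*frame([-.8660254,0,-.5],[0,1,0])
E
python3 - <<'E'
from h import *
print(np.round(snapshot("wrist")["hand_eye"],3).tolist())
s=sensors.get_state();b=(s["position"],R.from_rotvec(s["ee_rot"]))
down=R.from_euler('z',2.75)*R.from_euler('x',np.pi)
mv([.25,-.40,.36],b[1],base=b)
mv([.42,.0,.42],down,base=([.25,-.40,.36],b[1]))
E
```

```text
[[-0.0, -0.957, -0.289, 0.074], [1.0, -0.0, 0.0, 0.0], [-0.0, -0.289, 0.957, -0.163], [0.0, 0.0, 0.0, 1.0]]
angular [0.0, 0.0, 0.0] travel [7.83, -8.48, -14.92] rows>= 4.5
angular [-0.0, -0.001, -2.358] travel [30.99, -30.48, -5.97] rows>= 18.9
```

>>> drive_tool --angular '[[0, 0, 0], [0, 0, 0], [0, 0, 0], [0, 0, 0], [0, 0, 0], [0, 0, 0]]' --travel '[[1, -1, -2], [2.5, -3, -5], [4.5, -5, -8.5], [6.5, -7, -12], [7.8, -8.5, -14.9], [7.8, -8.5, -14.9]]' --grip '[8.5, 8.5, 8.5, 8.5, 8.5, 8.5]'

```text
time_s: 0.65
position: [0.2506, -0.3973, 0.3672]
ee_rot: [3.074, 0.613, 0.006]
force: [-0.0, 0.2, 1.7]
finger_gap: 0.0851
finger_force: 0.0
```

>>> drive_tool --angular '[[0, 0, -0.12], [0, 0, -0.24], [0, 0, -0.36], [0, 0, -0.48], [0, 0, -0.6], [0, 0, -0.72], [0, 0, -0.84], [0, 0, -0.96]]' --travel '[[1.6, -1.6, -0.3], [3.2, -3.1, -0.6], [4.7, -4.6, -0.9], [6.3, -6.2, -1.2], [7.9, -7.8, -1.5], [9.5, -9.3, -1.8], [11.1, -10.9, -2.1], [12.6, -12.4, -2.4]]' --grip '[8.5, 8.5, 8.5, 8.5, 8.5, 8.5, 8.5, 8.5]'

```text
time_s: 1.32
position: [0.319, -0.2362, 0.3843]
ee_rot: [-2.445, -1.973, -0.0]
force: [0.8, -0.1, 0.1]
finger_gap: 0.0849
finger_force: 0.0
```

Run:
```python
from h import *
s=sensors.get_state();print(s["joints"].round(3))
mv([.42,.0,.42],R.from_euler('z',2.75)*R.from_euler('x',np.pi))
```

```text
[-0.637 -0.132  0.316  2.019  0.     1.147]
angular [0.0, -0.0, -1.392] travel [25.22, 4.88, -3.57] rows>= 11.1
```

>>> drive_tool --angular '[[0, 0, -0.12], [0, 0, -0.24], [0, 0, -0.36], [0, 0, -0.48], [0, 0, -0.6], [0, 0, -0.72], [0, 0, -0.84], [0, 0, -0.96]]' --travel '[[2.2, 0.4, -0.3], [4.4, 0.8, -0.6], [6.5, 1.3, -0.9], [8.7, 1.7, -1.2], [10.9, 2.1, -1.5], [13, 2.5, -1.8], [15.2, 2.9, -2.1], [17.4, 3.4, -2.4]]' --grip '[8.5, 8.5, 8.5, 8.5, 8.5, 8.5, 8.5, 8.5]'

```text
time_s: 1.98
position: [0.3899, -0.0737, 0.4084]
ee_rot: [1.258, 2.879, -0.0]
force: [-0.3, -0.6, 0.2]
finger_gap: 0.085
finger_force: 0.0
```

Run:
```python
from h import *
mv([.42,.0,.42],R.from_euler('z',2.75)*R.from_euler('x',np.pi))
```

```text
angular [0.0, 0.0, -0.432] travel [3.36, 7.22, -1.16] rows>= 3.5
```

>>> drive_tool --angular '[[0, 0, -0.12], [0, 0, -0.24], [0, 0, -0.36], [0, 0, -0.43], [0, 0, -0.43], [0, 0, -0.43]]' --travel '[[0.9, 2, -0.3], [1.8, 4, -0.6], [2.7, 6, -0.9], [3.3, 7.2, -1.2], [3.3, 7.2, -1.2], [3.3, 7.2, -1.2]]' --grip '[8.5, 8.5, 8.5, 8.5, 8.5, 8.5]'

```text
time_s: 2.48
position: [0.4208, -0.0015, 0.42]
ee_rot: [-0.624, -3.078, 0.0]
force: [-0.9, -0.5, 0.6]
finger_gap: 0.0846
finger_force: 0.0
```

```bash
cat >> h.py <<'E'
def wshot(tag):
    s=sensors.get_state(); d=snapshot("wrist")
    T=np.eye(4);T[:3,:3]=R.from_rotvec(s["ee_rot"]).as_matrix();T[:3,3]=s["position"]
    W=np.linalg.inv(T@d["hand_eye"]); d["rvec"]=cv2.Rodrigues(W[:3,:3])[0]; d["tvec"]=W[:3,3]
    pickle.dump(d,open(tag+".pkl","wb")); return d
def boxes(d,k,p,q):
    c=cv2.resize(d["color"][:,:,::-1],None,fx=k,fy=k,interpolation=cv2.INTER_CUBIC)
    for pose,bx,zs in((p,(80,60),(0,.024)),(q,(75,80),(0,.085))):
        for z in zs:
            P=place(pose,[[a*bx[0]/1000,b*bx[1]/1000,z] for a,b in((1,1),(1,-1),(-1,-1),(-1,1))])
            cv2.polylines(c,[np.int32(proj(d,P)*k)],True,(0,0,255) if z else (0,255,0),1)
    P=place(p,[[-.086,0,.024],[-.124,0,.09]]);cv2.polylines(c,[np.int32(proj(d,P)*k)],False,(255,0,255),1)
    return c
E
python3 - <<'E'
from h import *
d=wshot("w1");p,q=np.load("poses.npy");print(d["camera_matrix"][0],sensors.get_state()["joints"].round(2))
cv2.imwrite("pics/w1.png",boxes(d,1.425,p,q))
E
```

```text
[310.04088915   0.         283.12881766] [-0.   -0.03  0.49  2.09 -0.    0.4 ]
```

View pics/w1.png

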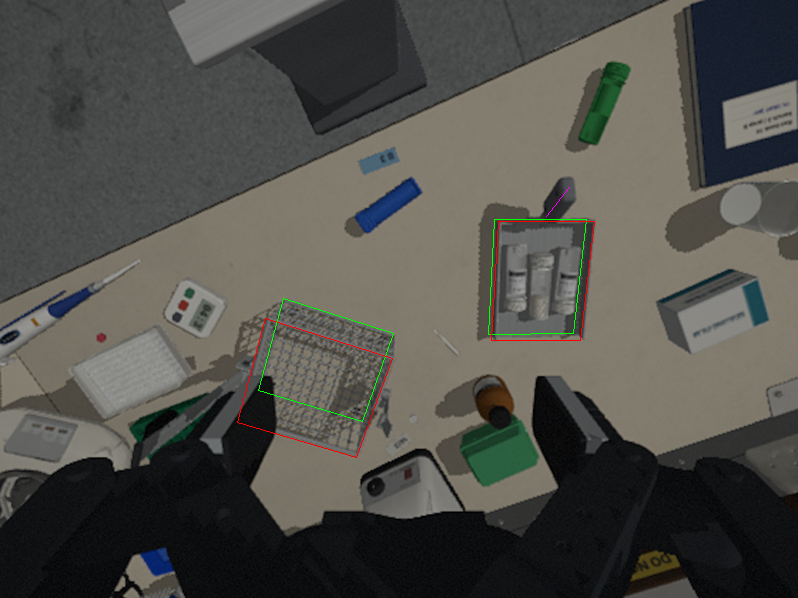

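Run:
```python
from h import *
c=pickle.load(open("w1.pkl","rb"))["color"][:,:,::-1]
def t(x,y,w,h,k):
    c2=np.clip(cv2.resize(c[y:y+h,x:x+w],(w*k,h*k),interpolation=cv2.INTER_CUBIC).astype(float)*1.4,0,255).astype(np.uint8)
    for i in range(0,w,10): cv2.line(c2,(i*k,0),(i*k,8),(0,0,255),1)
    for i in range(0,h,10): cv2.line(c2,(0,i*k),(8,i*k),(0,0,255),1)
    return c2
cv2.imwrite("pics/w1z.png",np.hstack([t(336,118,80,125,4),t(152,200,120,125,4)]))
```

```text
(no output)
```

View pics/w1z.png

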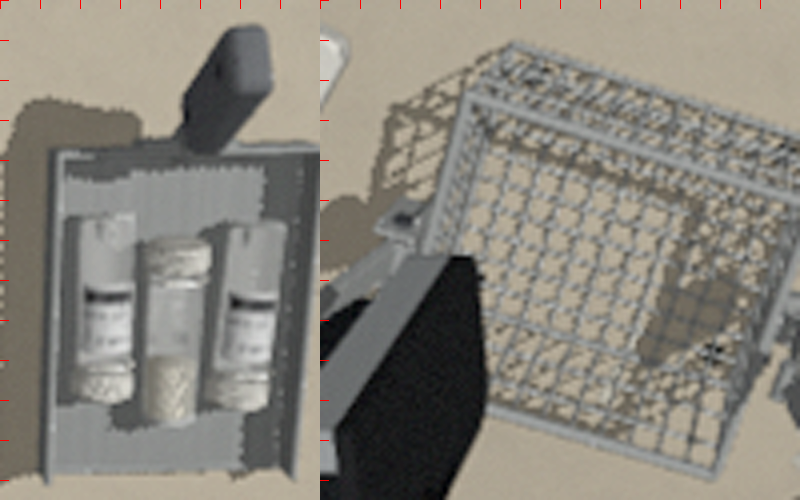

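Run:
```python
from h import *
D["w"]=pickle.load(open("w1.pkl","rb"))
S=lambda L,k,ox,oy:[(a,(b[0]/k+ox-.4,b[1]/k+oy-.4)) for a,b in L]
p,r=fit([.56,.135,-.395],{"w":S([((-80,-60,24),(51,150)),((80,-60,24),(42,486)),((80,60,24),(297,480)),((80,58,4),(243,470)),((-78,58,4),(266,168)),((80,-58,4),(50,474))],4,336,118)})
print(p.round(4),r.round(1).tolist())
q,r=fit([.56,-.183,-.73],{"w":S([((-75,-80,85),(149,92)),((75,80,85),(400,476)),((-75,80,85),(497,196))],4,152,200)})
print(q.round(4),r.round(1).tolist())
for n in("side","scene"):  # handle end
  print(n,proj(D[n],place(p,[[-.124,0,.09],[.08,-.06,0],[.08,.06,.024]])).round(1).tolist())
print("w handle end tile",((proj(D["w"],place(p,[[-.124,0,.09],[-.086,0,.024]]))-[336,118])*4).round())
np.save("poses.npy",[p,q])
G=place(p,[[-.105,0,.057]])[0];Rt=tool(p[2],0);z=Rt.apply([0,0,1]);print("grip",G.round(4))
pre=G+.008*z-.11*z; s=sensors.get_state();b=(s["position"],R.from_rotvec(s["ee_rot"]));mv(pre,Rt,base=b); print(pre.round(3))
```

```text
[ 0.5585  0.1346 -0.3685] [[-0.0, 1.6], [-0.2, 0.7], [-1.8, 0.4], [6.8, -0.8], [7.9, -5.2], [-3.1, -0.1]]
[ 0.5563 -0.1794 -0.7195] [[-2.0, -0.8], [0.4, 0.4], [0.8, 0.5]]
side [[255.7, 187.9], [303.6, 234.6], [316.4, 208.8]]
scene [[276.4, 251.5], [243.3, 222.2], [209.6, 236.3]]
w handle end tile [[243.  56.]
 [185. 137.]]
grip [0.4605 0.1724 0.057 ]
angular [-0.009, -0.524, -0.032] travel [8.22, 17.47, 27.47] rows>= 8.1
[0.413 0.191 0.145]
```

Run:
```python
from h import *
D["w"]=pickle.load(open("w1.pkl","rb"))
S=lambda L,k,ox,oy:[(a,(b[0]/k+ox-.4,b[1]/k+oy-.4)) for a,b in L]
p,r=fit([.56,.135,-.395],{"w":S([((-80,-60,24),(51,150)),((80,-60,24),(42,486)),((80,60,24),(297,480)),((-124,0,90),(248,52))],4,336,118)})
print(p.round(4),r.round(1).tolist())
q=np.load("poses.npy")[1];np.save("poses.npy",[p,q])
G=place(p,[[-.105,0,.057]])[0];Rt=tool(p[2],0);z=Rt.apply([0,0,1]);print("grip",G.round(4))
pre=G+.008*z-.11*z; s=sensors.get_state();b=(s["position"],R.from_rotvec(s["ee_rot"]));mv(pre,Rt,base=b)
```

```text
[ 0.557   0.1363 -0.3674] [[0.6, 0.5], [0.5, -0.2], [-1.1, -0.6], [-0.2, 0.1]]
grip [0.459 0.174 0.057]
angular [-0.009, -0.524, -0.033] travel [8.43, 17.55, 27.47] rows>= 8.1
```

>>> drive_tool --angular '[[0, -0.06, 0], [0, -0.12, -0.01], [0, -0.18, -0.01], [0, -0.24, -0.01], [0, -0.3, -0.02], [0, -0.36, -0.02], [0, -0.42, -0.02], [0, -0.48, -0.03]]' --travel '[[1, 2.2, 3.4], [2.1, 4.4, 6.8], [3.1, 6.5, 10.2], [4.2, 8.7, 13.6], [5.2, 10.9, 17], [6.3, 13, 20.4], [7.3, 15.2, 23.8], [8.1, 16.8, 26.2]]' --grip '[8.5, 8.5, 8.5, 8.5, 8.5, 8.5, 8.5, 8.5]'

```text
time_s: 3.2
position: [0.4109, 0.1842, 0.1569]
ee_rot: [0.494, 2.618, -0.128]
force: [1.6, 0.3, 0.6]
finger_gap: 0.0852
finger_force: 0.0
```

>>> drive_tool --angular '[[0, -0.045, 0], [0, -0.045, 0]]' --travel '[[0.2, 0.7, 1.2], [0.2, 0.7, 1.2]]' --grip '[8.5, 8.5]'

```text
time_s: 3.37
position: [0.4154, 0.189, 0.142]
ee_rot: [0.479, 2.581, -0.145]
force: [-0.2, -1.1, -0.6]
finger_gap: 0.0852
finger_force: 0.0
```

Run:
```python
from h import *
p,q=np.load("poses.npy")
d=wshot("w2")
G=place(p,[[-.105,0,.057]])[0];Rt=tool(p[2],0);z=Rt.apply([0,0,1])
mv(G+.008*z,Rt)
P=place(p,np.array([[-91,0,33],[-124,0,90]])/1e3)
c=boxes(d,1.425,p,q)
Tip=sensors.get_state(); 
cv2.imwrite("pics/w2.png",c)
```

```text
angular [-0.01, -0.0, 0.002] travel [0.46, 0.26, 10.66] rows>= 2.6
```

View pics/w2.png

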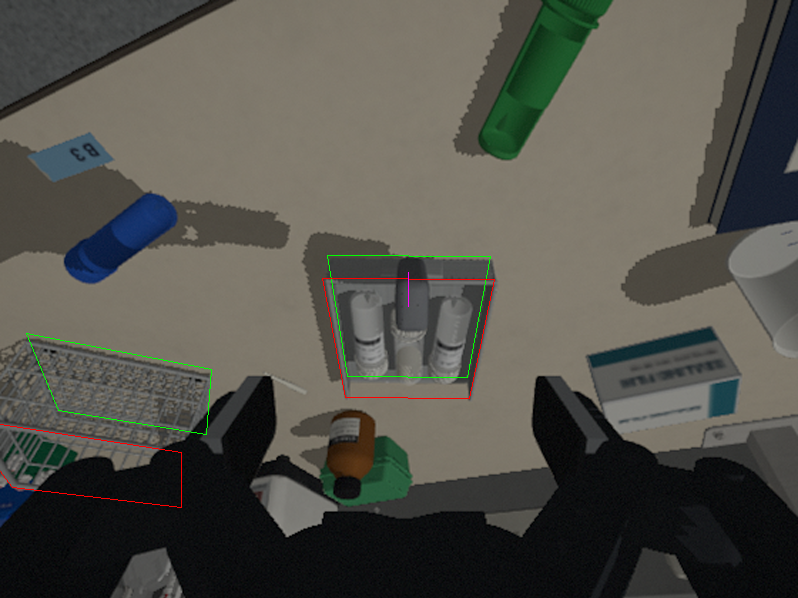

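>>> drive_tool --angular '[[-0.01, 0, 0], [-0.01, 0, 0], [-0.01, 0, 0], [-0.01, 0, 0], [-0.01, 0, 0], [-0.01, 0, 0]]' --travel '[[0.45, 0.4, 2.5], [0.45, 0.4, 5], [0.45, 0.4, 7.5], [0.45, 0.4, 9.5], [0.45, 0.4, 10.6], [0.45, 0.4, 10.6]]' --grip '[8.5, 8.5, 8.5, 8.5, 8.5, 8.5]'

```text
time_s: 3.92
position: [0.4652, 0.1725, 0.0523]
ee_rot: [0.483, 2.579, -0.128]
force: [0.1, -0.2, 0.7]
finger_gap: 0.0846
finger_force: 0.0
```

>>> drive_tool --angular '[[0, 0, 0], [0, 0, 0], [0, 0, 0], [0, 0, 0], [0, 0, 0], [0, 0, 0]]' --travel '[[0, 0, 0], [0, 0, 0], [0, 0, 0], [0, 0, 0], [0, 0, 0], [0, 0, 0]]' --grip '[6, 4.5, 3.2, 2.2, 1.2, 1.2]' --newtons 60

```text
time_s: 4.42
position: [0.4647, 0.1751, 0.0535]
ee_rot: [0.477, 2.577, -0.125]
force: [1.1, -1.0, 1.4]
finger_gap: 0.0169
finger_force: 59.8
```

>>> drive_tool --angular '[[0, 0, 0], [0, 0, 0], [0, 0, 0], [0, 0, 0]]' --travel '[[0, 0, 0], [0, 0, 0], [0, 0, 0], [0, 0, 0]]' --grip '[1.2, 1.2, 1.2, 1.2]' --newtons 60

```text
time_s: 4.75
position: [0.4648, 0.1751, 0.0535]
ee_rot: [0.477, 2.577, -0.125]
force: [-2.8, 0.0, 5.9]
finger_gap: 0.0169
finger_force: 60.6
```

```bash
cat >> h.py <<'E'
def S():
    s=sensors.get_state(); return np.array(s["position"]),R.from_rotvec(s["ee_rot"])
def grab(p):  # store tray-in-tool from current pose, tray at p flat
    P,Q=S(); np.savez("grab.npz",t=Q.inv().apply(np.array([p[0],p[1],0])-P),r=(Q.inv()*R.from_euler('z',p[2])).as_rotvec())
def tray_now():
    g=np.load("grab.npz");P,Q=S();return P+Q.apply(g["t"]),Q*R.from_rotvec(g["r"])
def tool_for(lip,yaw,th): # world lip position -> tool pose
    g=np.load("grab.npz");T=R.from_euler('z',yaw)*R.from_euler('y',th);o=np.asarray(lip)-T.apply([.08,0,.0])
    Q=T*R.from_rotvec(g["r"]).inv();return o-Q.apply(g["t"]),Q
def rows(pos,Q,f,base=None):
    P0,Q0=base or S();rv=(Q0.inv()*Q).as_rotvec();t=Q0.inv().apply(np.asarray(pos)-P0)*100
    print("end",np.round(pos,3).tolist(),"full t",t.round(1).tolist(),"rv deg",np.degrees(rv).round(1).tolist())
    print("A",[(rv*k).round(3).tolist() for k in f]);print("T",[(t*k).round(2).tolist() for k in f])
def bw(x,y,z): q=np.load("poses.npy")[1];return place(q,[[x,y,z]])[0]
sm=lambda n:[(3*(i/n)**2-2*(i/n)**3) for i in range(1,n+1)]
E
python3 - <<'E'
from h import *
p,q=np.load("poses.npy");p[:2]+=.002*np.array([-np.sin(p[2]),np.cos(p[2])]);grab(p)
t,T=tray_now();lip=t+T.apply([.08,0,0]);yaw=p[2]
a=tool_for(lip+[-.02,0,.15],yaw,0);rows(*a,sm(8))
b=tool_for(bw(-.04,0,.14),q[2],0)
f=sm(16);rows(*b,f[:8],base=a)
for th,zz in((0,.14),(.35,.105),(.8,.06)):
    print(np.round(tool_for(bw(-.04,0,zz),q[2],th)[0],3))
E
```

```text
end [0.445, 0.175, 0.204] full t [-5.9, -0.7, -13.9] rv deg [-0.0, -0.0, 0.0]
A [[-0.0, -0.0, 0.0], [-0.0, -0.0, 0.0], [-0.0, -0.0, 0.0], [-0.0, -0.0, 0.0], [-0.0, -0.0, 0.0], [-0.0, -0.0, 0.0], [-0.0, -0.0, 0.0], [-0.0, -0.0, 0.0]]
T [[-0.25, -0.03, -0.6], [-0.92, -0.11, -2.17], [-1.87, -0.22, -4.4], [-2.96, -0.34, -6.96], [-4.04, -0.46, -9.51], [-4.99, -0.57, -11.74], [-5.66, -0.65, -13.31], [-5.92, -0.68, -13.91]]
end [0.392, -0.034, 0.194] full t [-1.7, -21.4, 2.1] rv deg [10.1, -0.0, 17.4]
A [[0.002, -0.0, 0.003], [0.008, -0.0, 0.013], [0.016, -0.0, 0.028], [0.028, -0.0, 0.048], [0.041, -0.0, 0.071], [0.056, -0.0, 0.096], [0.072, -0.0, 0.124], [0.088, -0.0, 0.152]]
T [[-0.02, -0.24, 0.02], [-0.07, -0.92, 0.09], [-0.15, -1.97, 0.19], [-0.26, -3.34, 0.32], [-0.39, -4.96, 0.48], [-0.53, -6.77, 0.66], [-0.68, -8.7, 0.84], [-0.84, -10.7, 1.04]]
[ 0.392 -0.034  0.194]
[ 0.414 -0.053  0.217]
[ 0.461 -0.095  0.226]
```

>>> drive_tool --angular '[[0, 0, 0], [0, 0, 0], [0, 0, 0], [0, 0, 0], [0, 0, 0], [0, 0, 0], [0, 0, 0], [0, 0, 0]]' --travel '[[-0.25, 0, -0.6], [-0.9, -0.1, -2.2], [-1.9, -0.2, -4.4], [-3, -0.3, -7], [-4, -0.5, -9.5], [-5, -0.6, -11.7], [-5.7, -0.7, -13.3], [-5.9, -0.7, -13.9]]' --grip '[1.2, 1.2, 1.2, 1.2, 1.2, 1.2, 1.2, 1.2]' --newtons 80

```text
time_s: 5.42
position: [0.4446, 0.1752, 0.2053]
ee_rot: [0.478, 2.577, -0.123]
force: [0.6, 0.4, -2.2]
finger_gap: 0.0165
finger_force: 78.3
```

Run:
```python
from h import *
q=np.load("poses.npy")[1]
s=sensors.get_state();print(s["finger_gap"],s["force"])
f=sm(16);rows(*tool_for(bw(-.04,0,.14),q[2],0),f[:8])
d=wshot("w3");cv2.imwrite("pics/w3.png",cv2.resize(d["color"][:,:,::-1],(640,480)))
```

```text
0.016528283436568893 [ 0.64025372  0.35401077 -2.20711333]
end [0.392, -0.034, 0.194] full t [-1.6, -21.4, 2.2] rv deg [10.2, -0.1, 17.4]
A [[0.002, -0.0, 0.003], [0.008, -0.0, 0.013], [0.016, -0.0, 0.028], [0.028, -0.0, 0.047], [0.041, -0.0, 0.07], [0.056, -0.0, 0.096], [0.073, -0.0, 0.124], [0.089, -0.001, 0.152]]
T [[-0.02, -0.24, 0.02], [-0.07, -0.92, 0.09], [-0.15, -1.98, 0.2], [-0.25, -3.34, 0.34], [-0.38, -4.96, 0.51], [-0.51, -6.77, 0.7], [-0.66, -8.71, 0.9], [-0.81, -10.7, 1.1]]
```

View pics/w3.png

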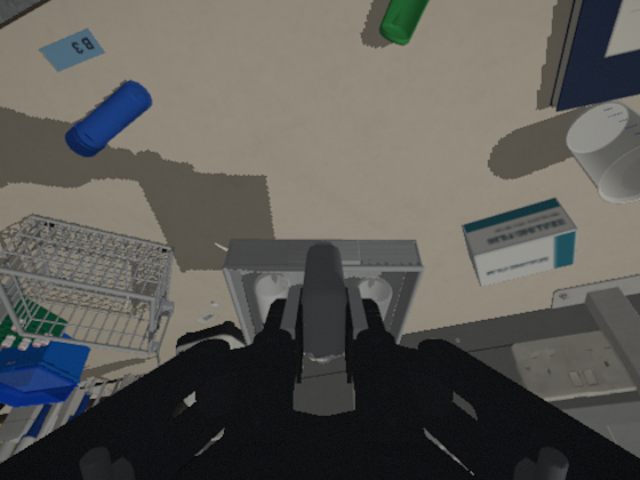

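>>> drive_tool --angular '[[0, 0, 0], [0.01, 0, 0.01], [0.02, 0, 0.03], [0.03, 0, 0.05], [0.04, 0, 0.07], [0.06, 0, 0.1], [0.07, 0, 0.12], [0.09, 0, 0.15]]' --travel '[[0, -0.25, 0], [-0.1, -0.9, 0.1], [-0.15, -2, 0.2], [-0.25, -3.35, 0.35], [-0.4, -5, 0.5], [-0.5, -6.8, 0.7], [-0.65, -8.7, 0.9], [-0.8, -10.7, 1.1]]' --grip '[1.2, 1.2, 1.2, 1.2, 1.2, 1.2, 1.2, 1.2]'

```text
time_s: 6.13
position: [0.4169, 0.0685, 0.1959]
ee_rot: [0.705, 2.534, -0.192]
force: [1.0, -0.3, -2.7]
finger_gap: 0.0166
finger_force: 78.3
```

Run:
```python
from h import *
q=np.load("poses.npy")[1]
f=[1-(3*u*u-2*u**3)*0-(1-u)**2 for u in np.arange(1,9)/8]
rows(*tool_for(bw(-.04,0,.14),q[2],0),f)
```

```text
end [0.392, -0.034, 0.194] full t [-2.6, -10.1, 1.8] rv deg [4.8, -0.1, 8.8]
A [[0.02, -0.0, 0.036], [0.037, -0.001, 0.067], [0.051, -0.001, 0.093], [0.063, -0.001, 0.115], [0.072, -0.001, 0.131], [0.078, -0.002, 0.143], [0.082, -0.002, 0.151], [0.084, -0.002, 0.153]]
T [[-0.6, -2.36, 0.42], [-1.12, -4.4, 0.78], [-1.56, -6.12, 1.09], [-1.93, -7.54, 1.34], [-2.21, -8.64, 1.53], [-2.41, -9.42, 1.67], [-2.53, -9.89, 1.75], [-2.57, -10.05, 1.78]]
```

>>> drive_tool --angular '[[0.02, 0, 0.03], [0.04, 0, 0.06], [0.05, 0, 0.09], [0.06, 0, 0.11], [0.07, 0, 0.13], [0.08, 0, 0.14], [0.084, -0.002, 0.15], [0.084, -0.002, 0.153]]' --travel '[[-0.5, -1.9, 0.3], [-1, -3.7, 0.7], [-1.4, -5.4, 1], [-1.75, -6.9, 1.25], [-2.1, -8.2, 1.45], [-2.3, -9.2, 1.6], [-2.5, -9.8, 1.7], [-2.6, -10.1, 1.8]]' --grip '[1.2, 1.2, 1.2, 1.2, 1.2, 1.2, 1.2, 1.2]'

```text
time_s: 6.8
position: [0.3924, -0.0335, 0.1941]
ee_rot: [0.926, 2.468, -0.246]
force: [0.4, 0.1, -3.5]
finger_gap: 0.0167
finger_force: 78.3
```

Run:
```python
from h import *
q=np.load("poses.npy")[1]
t,T=tray_now();lip=t+T.apply([.08,0,0]);B=R.from_euler('z',-q[2])
print("lip in basket",B.apply(lip-[q[0],q[1],0]).round(4),T.as_euler('ZYX').round(3),q[2])
for th,zz in((.25,.115),(.5,.1),(.8,.07),(.95,.065)):
    P,Q=tool_for(bw(-.03,0,zz),q[2],th);rows(P,Q,[.25,.5,.75,1])
```

```text
lip in basket [-0.0394  0.0008  0.1407] [-0.719 -0.001  0.001] -0.7195016508312291
end [0.413, -0.053, 0.211] full t [-3.3, -0.1, -0.1] rv deg [0.0, 14.4, 0.1]
A [[0.0, 0.063, 0.0], [0.0, 0.125, 0.0], [0.0, 0.188, 0.001], [0.001, 0.251, 0.001]]
T [[-0.83, -0.02, -0.02], [-1.66, -0.04, -0.04], [-2.49, -0.05, -0.05], [-3.31, -0.07, -0.07]]
end [0.435, -0.072, 0.233] full t [-6.9, -0.1, -0.5] rv deg [0.0, 28.7, 0.1]
A [[0.0, 0.125, 0.0], [0.0, 0.25, 0.001], [0.0, 0.376, 0.001], [0.001, 0.501, 0.002]]
T [[-1.73, -0.02, -0.13], [-3.45, -0.04, -0.26], [-5.18, -0.05, -0.38], [-6.91, -0.07, -0.51]]
end [0.469, -0.102, 0.236] full t [-11.0, -0.1, 1.5] rv deg [0.0, 45.9, 0.2]
A [[0.0, 0.2, 0.001], [0.0, 0.4, 0.001], [0.0, 0.601, 0.002], [0.0, 0.801, 0.003]]
T [[-2.75, -0.02, 0.37], [-5.49, -0.04, 0.75], [-8.24, -0.06, 1.12], [-10.98, -0.08, 1.49]]
end [0.488, -0.119, 0.243] full t [-13.5, -0.1, 2.3] rv deg [0.0, 54.5, 0.2]
A [[0.0, 0.238, 0.001], [0.0, 0.475, 0.002], [0.0, 0.713, 0.002], [0.0, 0.951, 0.003]]
T [[-3.38, -0.02, 0.57], [-6.76, -0.04, 1.13], [-10.14, -0.06, 1.7], [-13.52, -0.08, 2.26]]
```

>>> drive_tool --angular '[[0, 0.04, 0], [0, 0.12, 0], [0, 0.2, 0], [0, 0.28, 0], [0, 0.36, 0], [0, 0.44, 0], [0, 0.5, 0], [0, 0.5, 0]]' --travel '[[-0.5, 0, 0], [-1.6, -0.1, 0], [-2.6, -0.1, 0], [-3.6, -0.1, 0.1], [-4.5, -0.1, 0.3], [-5.5, -0.1, 0.6], [-6.1, -0.1, 0.8], [-6.1, -0.1, 0.8]]' --grip '[1.2, 1.2, 1.2, 1.2, 1.2, 1.2, 1.2, 1.2]'

```text
time_s: 7.47
position: [0.4367, -0.0721, 0.2164]
ee_rot: [1.096, 2.922, -0.01]
force: [-0.6, -0.5, -3.1]
finger_gap: 0.0166
finger_force: 78.2
```

>>> drive_tool --angular '[[0, 0, 0], [0, 0, 0], [0, 0, 0], [0, 0, 0]]' --travel '[[0, 0, 0], [0, 0, 0], [0, 0, 0], [0, 0, 0]]' --grip '[1.2, 1.2, 1.2, 1.2]'

```text
time_s: 7.8
position: [0.4346, -0.07, 0.2187]
ee_rot: [1.088, 2.917, -0.01]
force: [-0.5, -0.2, -1.8]
finger_gap: 0.0161
finger_force: 78.7
```

Run:
```python
from h import *
q=np.load("poses.npy")[1]
for th,zz in((.65,.07),(.8,.055),(.95,.045)):
    P,Q=tool_for(bw(-.03,0,zz),q[2],th);rows(P,Q,[1])
I=[cv2.resize(snapshot(n)["color"][y:y+150,x:x+200,::-1],(400,300),interpolation=cv2.INTER_CUBIC) for n,x,y in(("side",190,180),("scene",200,80))]
cv2.imwrite("pics/t1.png",np.hstack(I))
```

```text
end [0.451, -0.086, 0.222] full t [-2.3, -0.1, -0.2] rv deg [0.0, 8.8, 0.3]
A [[0.001, 0.153, 0.005]]
T [[-2.28, -0.12, -0.22]]
end [0.469, -0.102, 0.221] full t [-4.7, -0.1, -0.1] rv deg [0.0, 17.3, 0.3]
A [[0.0, 0.303, 0.006]]
T [[-4.67, -0.13, -0.13]]
end [0.488, -0.119, 0.223] full t [-7.3, -0.1, -0.2] rv deg [-0.0, 25.9, 0.4]
A [[-0.0, 0.453, 0.006]]
T [[-7.25, -0.15, -0.17]]
```

View pics/t1.png

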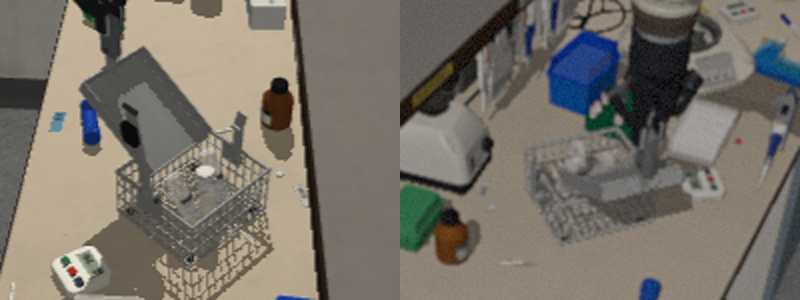

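>>> drive_tool --angular '[[0, 0.06, 0], [0, 0.15, 0], [0, 0.2, 0], [0, 0.2, 0], [0, 0.2, 0], [0, 0.2, 0]]' --travel '[[-0.8, 0, -0.1], [-2.2, -0.1, -0.3], [-3, -0.1, -0.6], [-3, -0.1, -0.6], [-3, -0.1, -0.6], [-3, -0.1, -0.6]]' --grip '[1.2, 1.2, 1.2, 1.2, 1.2, 1.2]'

```text
time_s: 8.4
position: [0.4566, -0.0906, 0.2251]
ee_rot: [-1.043, -2.792, -0.094]
force: [0.3, 0.3, -1.7]
finger_gap: 0.0163
finger_force: 78.6
```

Run:
```python
from h import *
p,q=np.load("poses.npy")
print(sensors.get_state()["force"].round(2))
P,Q=S();q1=P+np.array([0,0,.10])-.07*np.array([np.cos(q[2]),np.sin(q[2]),0]);rows(q1,Q,sm(8))
tp=p.copy();c=np.array([np.cos(p[2]),np.sin(p[2]),0]);lip0=np.array([p[0],p[1],0])+.08*c
a=tool_for(lip0+[-.02,0,.12],p[2],0);rows(*a,sm(16),base=(q1,Q))
```

```text
[ 0.29  0.3  -1.7 ]
end [0.404, -0.044, 0.325] full t [8.6, 0.1, -8.7] rv deg [0.0, 0.0, 0.0]
A [[0.0, 0.0, 0.0], [0.0, 0.0, 0.0], [0.0, 0.0, 0.0], [0.0, 0.0, 0.0], [0.0, 0.0, 0.0], [0.0, 0.0, 0.0], [0.0, 0.0, 0.0], [0.0, 0.0, 0.0]]
T [[0.37, 0.0, -0.37], [1.34, 0.01, -1.35], [2.72, 0.02, -2.74], [4.3, 0.03, -4.33], [5.88, 0.04, -5.92], [7.26, 0.05, -7.3], [8.24, 0.06, -8.28], [8.61, 0.06, -8.65]]
end [0.444, 0.173, 0.174] full t [8.5, 19.0, 16.9] rv deg [-3.6, -39.5, -20.1]
A [[-0.001, -0.008, -0.004], [-0.003, -0.03, -0.015], [-0.006, -0.064, -0.032], [-0.01, -0.108, -0.055], [-0.014, -0.16, -0.081], [-0.02, -0.218, -0.111], [-0.025, -0.281, -0.143], [-0.031, -0.345, -0.176], [-0.037, -0.409, -0.208], [-0.042, -0.471, -0.24], [-0.048, -0.53, -0.27], [-0.052, -0.582, -0.296], [-0.056, -0.626, -0.319], [-0.059, -0.66, -0.336], [-0.061, -0.682, -0.347], [-0.062, -0.69, -0.351]]
T [[0.1, 0.21, 0.19], [0.36, 0.82, 0.73], [0.78, 1.75, 1.56], [1.32, 2.97, 2.64], [1.97, 4.41, 3.92], [2.68, 6.02, 5.35], [3.45, 7.73, 6.88], [4.24, 9.51, 8.46], [5.03, 11.28, 10.04], [5.79, 13.0, 11.57], [6.51, 14.61, 13.0], [7.15, 16.04, 14.28], [7.69, 17.26, 15.36], [8.11, 18.2, 16.19], [8.38, 18.8, 16.73], [8.48, 19.02, 16.92]]
```

>>> drive_tool --angular '[[0, 0, 0], [0, 0, 0], [0, 0, 0], [0, 0, 0], [0, 0, 0], [0, 0, 0], [0, 0, 0], [0, 0, 0]]' --travel '[[0.4, 0, -0.4], [1.3, 0, -1.3], [2.7, 0, -2.7], [4.3, 0, -4.3], [5.9, 0, -5.9], [7.3, 0, -7.3], [8.2, 0.1, -8.3], [8.6, 0.1, -8.7]]' --grip '[1.2, 1.2, 1.2, 1.2, 1.2, 1.2, 1.2, 1.2]'

```text
time_s: 9.07
position: [0.4037, -0.0436, 0.3285]
ee_rot: [-1.042, -2.795, -0.096]
force: [0.4, 0.5, -2.1]
finger_gap: 0.0162
finger_force: 78.6
```

>>> drive_tool --angular '[[0, -0.03, -0.015], [-0.01, -0.1, -0.05], [-0.02, -0.18, -0.1], [-0.03, -0.28, -0.15], [-0.03, -0.38, -0.2], [-0.04, -0.48, -0.25], [-0.05, -0.57, -0.29], [-0.06, -0.65, -0.33]]' --travel '[[0.3, 0.8, 0.7], [1.2, 2.6, 2.4], [2.3, 5.1, 4.5], [3.5, 7.7, 6.9], [4.7, 10.4, 9.3], [5.9, 13.1, 11.7], [7, 15.7, 14], [8, 17.8, 16]]' --grip '[1.2, 1.2, 1.2, 1.2, 1.2, 1.2, 1.2, 1.2]'

```text
time_s: 9.73
position: [0.4406, 0.1619, 0.1811]
ee_rot: [0.509, 2.607, -0.11]
force: [0.3, -0.9, -2.2]
finger_gap: 0.0163
finger_force: 78.7
```

Run:
```python
from h import *
p,q=np.load("poses.npy");c=np.array([np.cos(p[2]),np.sin(p[2]),0]);lip0=np.array([p[0],p[1],0])+.08*c
a=tool_for(lip0+[-.01,0,.0],p[2],0);rows(*a,[.2,.4,.6,.8,.9,.97,1])
t,T=tray_now();print(t.round(4),T.as_euler('ZYX').round(3),sensors.get_state()["force"])
```

```text
end [0.454, 0.173, 0.054] full t [5.3, 1.4, 11.7] rv deg [0.0, -2.1, -1.1]
A [[0.0, -0.007, -0.004], [0.0, -0.014, -0.008], [0.001, -0.022, -0.012], [0.001, -0.029, -0.016], [0.001, -0.032, -0.018], [0.001, -0.035, -0.019], [0.001, -0.036, -0.02]]
T [[1.06, 0.28, 2.33], [2.11, 0.55, 4.67], [3.17, 0.83, 7.0], [4.23, 1.11, 9.33], [4.75, 1.25, 10.5], [5.12, 1.34, 11.31], [5.28, 1.38, 11.66]]
[0.5313 0.1248 0.124 ] [-0.384  0.036  0.01 ] [ 0.31863139 -0.88078647 -2.15770373]
```

>>> drive_tool --angular '[[0, -0.018, -0.01], [0, -0.036, -0.02], [0, -0.036, -0.02], [0, -0.036, -0.02], [0, -0.036, -0.02], [0, -0.036, -0.02], [0, -0.036, -0.02], [0, -0.036, -0.02]]' --travel '[[0.7, 0.2, 1.5], [1.8, 0.5, 4], [3, 0.8, 6.6], [4, 1.1, 8.9], [4.7, 1.2, 10.3], [4.95, 1.3, 10.9], [5.05, 1.35, 11.15], [5.05, 1.35, 11.15]]' --grip '[1.2, 1.2, 1.2, 1.2, 1.2, 1.2, 1.2, 1.2]'

```text
time_s: 10.4
position: [0.4537, 0.1708, 0.0602]
ee_rot: [0.481, 2.582, -0.127]
force: [-0.2, -0.4, -1.4]
finger_gap: 0.0165
finger_force: 78.8
```

>>> drive_tool --angular '[[0, 0, 0], [0, 0, 0], [0, 0, 0], [0, 0, 0]]' --travel '[[0.1, 0, 0.2], [0.2, 0, 0.35], [0.2, 0, 0.45], [0.25, 0, 0.5]]' --grip '[1.2, 1.2, 1.2, 1.2]'

```text
time_s: 10.73
position: [0.4544, 0.1708, 0.0551]
ee_rot: [0.482, 2.581, -0.126]
force: [0.2, -0.2, -2.3]
finger_gap: 0.0163
finger_force: 78.8
```

Run:
```python
from h import *
t,T=tray_now();print(t.round(4),T.as_euler('ZYX').round(3),sensors.get_state()["force"])
```

```text
[0.5469 0.1337 0.0011] [-0.37   0.004 -0.   ] [ 0.22530521 -0.24710632 -2.25108319]
```

>>> drive_tool --angular '[[0, -0.004, 0], [0, -0.004, 0], [0, -0.004, 0], [0, -0.004, 0]]' --travel '[[0.03, 0, 0.06], [0.06, 0, 0.12], [0.08, 0, 0.15], [0.08, 0, 0.15]]' --grip '[1.2, 1.2, 1.2, 1.2]'

```text
time_s: 11.07
position: [0.4545, 0.1708, 0.0536]
ee_rot: [0.481, 2.577, -0.127]
force: [-1.4, -0.8, 3.2]
finger_gap: 0.0166
finger_force: 79.5
```

Touching down. Release and back off along the handle axis.

>>> drive_tool --angular '[[0, 0, 0], [0, 0, 0], [0, 0, 0], [0, 0, 0], [0, 0, 0], [0, 0, 0], [0, 0, 0]]' --travel '[[0, 0, 0], [0, 0, 0], [0, 0, 0], [0, 0, 0], [0, 0, 0], [0, 0, 0], [0, 0, 0]]' --grip '[2, 3, 4, 5, 5.5, 6, 6]'

```text
time_s: 11.65
position: [0.4541, 0.1707, 0.0529]
ee_rot: [0.481, 2.578, -0.127]
force: [-0.0, -0.7, -0.0]
finger_gap: 0.0596
finger_force: 0.0
```

>>> drive_tool --angular '[[0, 0, 0], [0, 0, 0], [0, 0, 0], [0, 0, 0], [0, 0, 0], [0, 0, 0], [0, 0, 0], [0, 0, 0]]' --travel '[[0, 0, -0.5], [0, 0, -2], [0, 0, -4], [0, 0, -6.5], [0, 0, -9.5], [0, 0, -12.5], [0, 0, -15.5], [0, 0, -18]]' --grip '[6, 6, 6, 6, 6, 6, 6, 6]'

```text
time_s: 12.32
position: [0.369, 0.2033, 0.211]
ee_rot: [0.481, 2.577, -0.125]
force: [0.0, 0.5, 0.5]
finger_gap: 0.0599
finger_force: 0.0
```

Run:
```python
from h import *
s=sensors.get_state();print(s["finger_gap"],s["joints"].round(2))
q=np.load("poses.npy")[1]
I=[cv2.resize(snapshot(n)["color"][y:y+150,x:x+200,::-1],(400,300),interpolation=cv2.INTER_CUBIC) for n,x,y in(("side",215,175),("scene",200,130))]
cv2.imwrite("pics/t2.png",np.hstack(I))
# bar push: fingers down, y along basket y (closing line), start outside
for y,z in((-.20,.22),(-.17,.20),(-.05,.20)): print(y,bw(0,y,z).round(3))
```

```text
0.05988491277235974 [ 0.85 -0.49 -0.4   1.47 -0.49  1.17]
-0.2 [ 0.425 -0.33   0.22 ]
-0.17 [ 0.444 -0.307  0.2  ]
-0.05 [ 0.523 -0.217  0.2  ]
```

Run:
```python
from h import *
Q=R.from_euler('z',2.42)*R.from_euler('x',np.pi)
rows([.38,-.05,.36],Q,[.07,.2,.33,.46,.6,.73,.86,1])
```

```text
end [0.38, -0.05, 0.36] full t [-16.2, -23.3, -7.8] rv deg [5.7, 29.8, 19.8]
A [[0.007, 0.036, 0.024], [0.02, 0.104, 0.069], [0.033, 0.172, 0.114], [0.046, 0.239, 0.159], [0.06, 0.312, 0.207], [0.073, 0.38, 0.252], [0.086, 0.448, 0.297], [0.1, 0.52, 0.345]]
T [[-1.13, -1.63, -0.54], [-3.24, -4.66, -1.55], [-5.35, -7.69, -2.56], [-7.45, -10.72, -3.57], [-9.72, -13.98, -4.66], [-11.83, -17.01, -5.67], [-13.93, -20.04, -6.68], [-16.2, -23.3, -7.77]]
```

>>> drive_tool --angular '[[0.01, 0.04, 0.02], [0.02, 0.1, 0.07], [0.03, 0.17, 0.11], [0.05, 0.24, 0.16], [0.06, 0.31, 0.21], [0.07, 0.38, 0.25], [0.09, 0.45, 0.3], [0.1, 0.52, 0.345]]' --travel '[[-1.1, -1.6, -0.5], [-3.2, -4.7, -1.5], [-5.3, -7.7, -2.6], [-7.4, -10.7, -3.6], [-9.7, -14, -4.7], [-11.8, -17, -5.7], [-13.9, -20, -6.7], [-16.2, -23.3, -7.8]]' --grip '[0, 0, 0, 0, 0, 0, 0, 0]'

```text
time_s: 13.08
position: [0.3794, -0.0442, 0.3532]
ee_rot: [-1.115, -2.933, 0.005]
force: [1.5, 1.0, 0.6]
finger_gap: 0.0002
finger_force: 0.0
```

>>> drive_tool --angular '[[0, 0, 0], [0, 0, 0], [0, 0, 0]]' --travel '[[0, 0, 0], [0, 0, 0], [0, 0, 0]]' --grip '[0, 0, 0]'

```text
time_s: 13.33
position: [0.38, -0.0432, 0.3514]
ee_rot: [-1.114, -2.935, 0.009]
force: [0.5, -0.1, -1.2]
finger_gap: -0.0
finger_force: 0.0
```

Run:
```python
from h import *
q=np.load("poses.npy")[1]
d=wshot("w4");c=d["color"][:,:,::-1]
b=np.int32(proj(d,[bw(0,0,.05)])[0]);print(b)
x=np.clip(b[0]-100,0,360);y=np.clip(b[1]-75,0,270)
top=cv2.imread("pics/t2.png");k=cv2.resize(c[y:y+150,x:x+200],(400,300),interpolation=cv2.INTER_CUBIC)
cv2.imwrite("pics/t3.png",np.vstack([top,np.hstack([k,cv2.resize(c,(400,300))])]))
Q=R.from_euler('z',2.42)*R.from_euler('x',np.pi)
m=(np.array([.33,-.30,.36]),Q);rows(*m,sm(8));e=bw(0,-.20,.228);rows(e,Q,sm(8),base=m);print(e,S()[0],S()[1].as_rotvec())
```

```text
[292 297]
end [0.33, -0.3, 0.36] full t [-13.3, -22.6, -0.7] rv deg [-0.3, 0.0, -0.1]
A [[-0.0, 0.0, -0.0], [-0.001, 0.0, -0.0], [-0.002, 0.0, -0.0], [-0.003, 0.0, -0.001], [-0.004, 0.0, -0.001], [-0.005, 0.0, -0.001], [-0.006, 0.0, -0.001], [-0.006, 0.0, -0.001]]
T [[-0.57, -0.97, -0.03], [-2.08, -3.53, -0.11], [-4.22, -7.16, -0.22], [-6.67, -11.31, -0.35], [-9.11, -15.47, -0.48], [-11.25, -19.09, -0.59], [-12.76, -21.65, -0.67], [-13.33, -22.62, -0.71]]
end [0.425, -0.33, 0.228] full t [-9.1, 4.0, 13.2] rv deg [0.0, 0.0, 0.0]
A [[0.0, 0.0, 0.0], [0.0, 0.0, 0.0], [0.0, 0.0, 0.0], [0.0, 0.0, 0.0], [0.0, 0.0, 0.0], [0.0, 0.0, 0.0], [0.0, 0.0, 0.0], [0.0, 0.0, 0.0]]
T [[-0.39, 0.17, 0.57], [-1.42, 0.63, 2.06], [-2.87, 1.27, 4.18], [-4.53, 2.0, 6.6], [-6.2, 2.74, 9.02], [-7.65, 3.38, 11.14], [-8.68, 3.83, 12.63], [-9.07, 4.0, 13.2]]
[ 0.42450391 -0.32983182  0.228     ] [ 0.37962283 -0.04218098  0.35160867] [-1.10999002 -2.93684252  0.00867294]
```

View pics/t3.png

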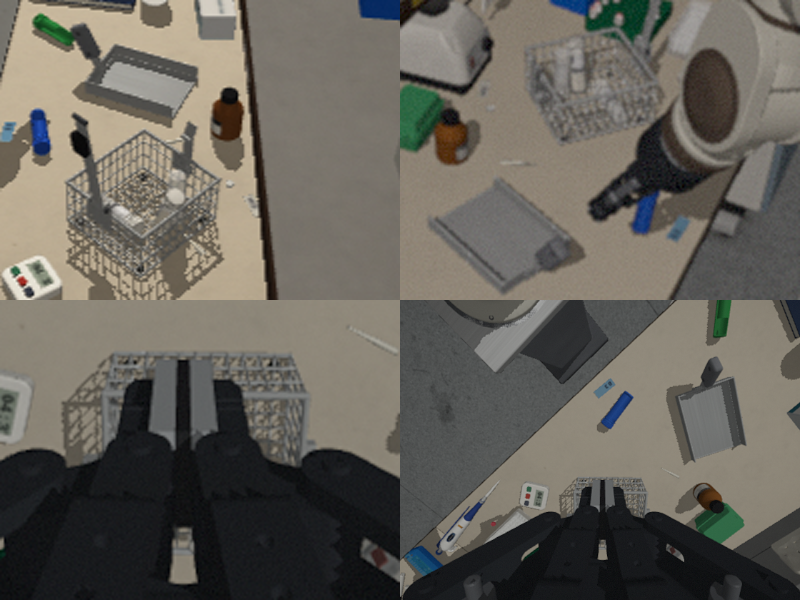

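Run:
```python
from h import *
q=np.load("poses.npy")[1];B=R.from_euler('z',-q[2])
for n in("side","scene"):
    d=snapshot(n);pickle.dump(d,open(n+"5.pkl","wb"));im=d["color"].astype(int)
    hull=np.int32(cv2.convexHull(np.float32(proj(d,[bw(a*.071,b*.076,z) for a in(1,-1) for b in(1,-1) for z in(.006,.09)]))))
    m=np.zeros(im.shape[:2],np.uint8);cv2.fillPoly(m,[hull],1)
    th=200 if n=="side" else 165
    w=((im.min(2)>th)&(m>0)).astype(np.uint8)
    k,l,st,ce=cv2.connectedComponentsWithStats(w)
    M=cv2.Rodrigues(d["rvec"])[0];C=-M.T@np.ravel(d["tvec"])
    for i in range(1,k):
        if st[i,4]<5: continue
        v=M.T@np.linalg.solve(d["camera_matrix"],[*ce[i],1])
        print(n,st[i].tolist(),[ (B.apply(C+v*(z-C[2])/v[2]-[q[0],q[1],0])*1e3).round().tolist() for z in(.02,.055,.09)])
    x,y,ww,hh=cv2.boundingRect(hull)
    print(x,y);print("\n".join("".join(" .:-=+*#%@"[min(9,max(0,(v-60)//18))] for v in r) for r in im[y:y+hh,x:x+ww].min(2)))
```

```text
side [274, 279, 3, 2, 5] [[-23.0, -16.0, 20.0], [0.0, -41.0, 55.0], [23.0, -65.0, 90.0]]
248 238
=====.    .==+===========================+========:..====+==.    -======:.:
=====.    :===========================++===================:.    -======..:
===:      .===========================::===================:    .=======. :
==.        ========================+-....-++===============.    .=======.  
=-         -=+======+==============:.::-:..=================.   :=======:  
=-         :===+================+-. ==--=-..-+===========:.-+: :========:. 
==         .====================:.::==:-==::..=========***: :=..========:..
=+.         ====+=++=========+-..==:==-++=:=-:.-+=**+=--::-. . :=========:.
==:         -=====++=========:...==:==.:==:==-+:.=-:::-===-.   :=========:.
==:         :=============+-.:=--=+-:=:==-:--:--:.-+======:    :=========:.
===         :=============:..-=--+-.==:==-.==--==:..======:    -=========:.
===.        .==========+=.:=--==--=:==:==-:--=-==:-:.:====:    -==========:
===-         -=========-..==----:==:==:==--==:=+=:==-..===:    :==========:
====-        ==
[... 7964 characters left out ...]
...::.:-:.::::::::::--::::.:--..--:::::-
-----:---:::.:--. .:--::::.:-:..::..::-:.:-::::::--::-::::::-::-:
----------:::.::...--:::--:::::.:::..::::.:::-:::---:::::-:------
-:----------::..:..:-..::--::::..::...::::-::-::::::-::::--------
---------:--::..::.:::..:::.:-:.:::..::::---:::::-::----------:--
:----:------:::::..:....:-:..:::--:::---::::::::---:--------:---:
----:-:--:--:-:::::....::-:::--:-:::-::::::----:------:---:------
----:-------:::::.   ..:::-::--::::::::--------------------:--:--
----:--------:---.   .:::::--::::-:------:-:-:---:---:--:--------
:-----:---:------:...::--:::--:-------:-:---------:---:---------:
---:----:---------:-::::-::-----------:-----------------------:--
```

Run:
```python
from h import *
q=np.load("poses.npy")[1];B=R.from_euler('z',-q[2])
d={n:pickle.load(open(n+"5.pkl","rb")) for n in("side","scene")}
Pm={n:x["camera_matrix"]@np.c_[cv2.Rodrigues(x["rvec"])[0],np.ravel(x["tvec"])] for n,x in d.items()}
side={"discHi":(302,261),"disc":(302.5,272),"lab":(275,280),"labend":(284,285)}
scene={"t1top":(282,153),"t1bot":(280,173),"t2top":(288,152),"t2bot":(288,173),"t3a":(301,172),"t3b":(307,186)}
for a,u in side.items():
  for b,v in scene.items():
    X=cv2.triangulatePoints(Pm["side"],Pm["scene"],np.float64(u).reshape(2,1),np.float64(v).reshape(2,1))[:,0];X=X[:3]/X[3]
    e=[np.linalg.norm(proj(d["side"],[X])[0]-u),np.linalg.norm(proj(d["scene"],[X])[0]-v)]
    if max(e)<4: print(a,b,(B.apply(X-[q[0],q[1],0])*1e3).round(),np.round(e,1))
for y in(-40,0,40): print(y,[(n,proj(x,[bw(-.06,y/1e3,.017),bw(.06,y/1e3,.017)]).round().tolist()) for n,x in d.items()])
```

```text
discHi t1top [ 35.  29. 101.] [0.1 0.1]
discHi t1bot [ 3. 56. 58.] [3.2 2.6]
discHi t2top [ 34.  17. 106.] [3.3 2.5]
disc t1top [54. 17. 83.] [1.3 1. ]
disc t1bot [22. 43. 38.] [1.8 1.4]
disc t2top [53.  5. 88.] [1.9 1.4]
lab t3a [ -6. -26.  39.] [2.1 1.7]
lab t3b [-33. -21.  10.] [3.7 3. ]
labend t3a [ 13. -25.  29.] [1.9 1.5]
-40 [('side', [[260.0, 278.0], [291.0, 300.0]]), ('scene', [[313.0, 187.0], [297.0, 165.0]])]
0 [('side', [[270.0, 271.0], [300.0, 292.0]]), ('scene', [[302.0, 190.0], [286.0, 168.0]])]
40 [('side', [[279.0, 264.0], [310.0, 285.0]]), ('scene', [[290.0, 194.0], [275.0, 170.0]])]
```

>>> drive_tool --angular '[[0, 0, 0], [0, 0, 0], [0, 0, 0], [0, 0, 0], [0, 0, 0], [0, 0, 0], [0, 0, 0], [0, 0, 0]]' --travel '[[-0.6, -1, 0], [-2.1, -3.5, -0.1], [-4.2, -7.2, -0.2], [-6.5, -11, -0.4], [-8.7, -14.8, -0.5], [-10.9, -18.5, -0.6], [-12.6, -21.4, -0.7], [-13.3, -22.6, -0.7]]' --grip '[0, 0, 0, 0, 0, 0, 0, 0]'

```text
time_s: 14.15
position: [0.3294, -0.302, 0.36]
ee_rot: [-1.109, -2.938, 0.01]
force: [0.4, 0.4, -0.2]
finger_gap: 0.0002
finger_force: 0.0
```

>>> drive_tool --angular '[[0, 0, 0], [0, 0, 0], [0, 0, 0], [0, 0, 0], [0, 0, 0], [0, 0, 0], [0, 0, 0], [0, 0, 0]]' --travel '[[-0.4, 0.2, 0.6], [-1.4, 0.6, 2], [-2.9, 1.3, 4.2], [-4.5, 2, 6.6], [-6.2, 2.7, 9], [-7.6, 3.4, 11.1], [-8.7, 3.8, 12.6], [-9.1, 4, 13.2]]' --grip '[0, 0, 0, 0, 0, 0, 0, 0]'

```text
time_s: 14.82
position: [0.4257, -0.3281, 0.2255]
ee_rot: [-1.104, -2.937, 0.007]
force: [0.2, -0.8, -0.2]
finger_gap: -0.0001
finger_force: 0.0
```

Run:
```python
from h import *
Q=R.from_euler('z',2.42)*R.from_euler('x',np.pi)
print(sensors.get_state()["force"],S()[0])
for y in(-.15,-.12,-.1,-.085):rows(bw(0,y,.228),Q,[1])
```

```text
[ 0.1954732  -0.84635526 -0.24631009] [ 0.42567762 -0.32811685  0.2254584 ]
end [0.457, -0.292, 0.228] full t [-0.0, 4.8, -0.3] rv deg [-0.3, -0.1, 0.2]
A [[-0.006, -0.002, 0.003]]
T [[-0.03, 4.79, -0.28]]
end [0.477, -0.27, 0.228] full t [-0.0, 7.8, -0.3] rv deg [-0.3, -0.1, 0.2]
A [[-0.006, -0.002, 0.003]]
T [[-0.03, 7.79, -0.3]]
end [0.49, -0.255, 0.228] full t [-0.0, 9.8, -0.3] rv deg [-0.3, -0.1, 0.2]
A [[-0.006, -0.002, 0.003]]
T [[-0.03, 9.79, -0.31]]
end [0.5, -0.243, 0.228] full t [-0.0, 11.3, -0.3] rv deg [-0.3, -0.1, 0.2]
A [[-0.006, -0.002, 0.003]]
T [[-0.03, 11.29, -0.32]]
```

>>> drive_tool --angular '[[0, 0, 0], [0, 0, 0], [0, 0, 0], [0, 0, 0], [0, 0, 0], [0, 0, 0]]' --travel '[[0, 1, -0.3], [0, 2.5, -0.3], [0, 4, -0.3], [0, 5.2, -0.3], [0, 6.4, -0.3], [0, 7.6, -0.3]]' --grip '[0, 0, 0, 0, 0, 0]'

```text
time_s: 15.32
position: [0.4752, -0.2725, 0.2321]
ee_rot: [-1.11, -2.939, 0.009]
force: [-0.4, -0.3, -0.6]
finger_gap: -0.0001
finger_force: 0.2
```

>>> drive_tool --angular '[[0, 0, 0], [0, 0, 0], [0, 0, 0], [0, 0, 0], [0, 0, 0]]' --travel '[[0, 0.8, 0], [0, 1.6, 0], [0, 2.4, 0], [0, 3.2, 0], [0, 3.8, 0]]' --grip '[0, 0, 0, 0, 0]'

```text
time_s: 15.73
position: [0.5001, -0.2449, 0.2305]
ee_rot: [-1.111, -2.936, 0.008]
force: [0.0, -0.1, -0.5]
finger_gap: -0.0002
finger_force: 0.1
```

>>> drive_tool --angular '[[0, 0, 0], [0, 0, 0], [0, 0, 0]]' --travel '[[0, 0.8, 0], [0, 1.6, 0], [0, 2.2, 0]]' --grip '[0, 0, 0]'

```text
time_s: 15.98
position: [0.5147, -0.2283, 0.2305]
ee_rot: [-1.111, -2.937, 0.008]
force: [0.2, -0.3, -0.0]
finger_gap: -0.0003
finger_force: 0.0
```

>>> drive_tool --angular '[[0, 0, 0], [0, 0, 0], [0, 0, 0], [0, 0, 0], [0, 0, 0], [0, 0, 0], [0, 0, 0], [0, 0, 0]]' --travel '[[0, -1, -0.3], [0, -3, -1], [0, -5.5, -2.5], [0, -8, -4.5], [0, -10.5, -7], [0, -12, -9], [0, -13, -10], [0, -13, -10]]' --grip '[0, 0, 0, 0, 0, 0, 0, 0]'

```text
time_s: 16.65
position: [0.4274, -0.3277, 0.334]
ee_rot: [1.115, 2.935, -0.011]
force: [0.7, 1.0, 0.9]
finger_gap: 0.0
finger_force: 0.0
```

```bash
cat > bar.py <<'E'
from h import *
for n in("side","scene"):
    d=snapshot(n);im=d["color"].min(2).astype(int);ref=D[n]["color"].min(2).astype(int)
    o=[]
    for a in np.arange(-.03,1.8,.1):
        c=[(0,-.087+.133*np.cos(a)-k*np.sin(a),.098+.133*np.sin(a)+k*np.cos(a)) for k in(.012,)]
        u=np.int32(proj(d,[bw(*c[0])])[0].round());v=im[u[1]-1:u[1]+2,u[0]-1:u[0]+2].mean();w=ref[u[1]-1:u[1]+2,u[0]-1:u[0]+2].mean()
        o.append((round(a,2),int(v),int(w)))
    print(n,o)
P,Q=S();print(P,sensors.get_state()["force"],sensors.get_state()["time_s"])
E
python3 bar.py
```

```text
side [(np.float64(-0.03), 132, 127), (np.float64(0.07), 114, 110), (np.float64(0.17), 134, 130), (np.float64(0.27), 151, 146), (np.float64(0.37), 151, 146), (np.float64(0.47), 130, 146), (np.float64(0.57), 123, 146), (np.float64(0.67), 61, 121), (np.float64(0.77), 11, 118), (np.float64(0.87), 10, 134), (np.float64(0.97), 14, 146), (np.float64(1.07), 124, 147), (np.float64(1.17), 151, 146), (np.float64(1.27), 150, 145), (np.float64(1.37), 150, 144), (np.float64(1.47), 151, 146), (np.float64(1.57), 151, 133), (np.float64(1.67), 151, 9), (np.float64(1.77), 150, 41)]
scene [(np.float64(-0.03), 134, 91), (np.float64(0.07), 139, 107), (np.float64(0.17), 125, 101), (np.float64(0.27), 108, 106), (np.float64(0.37), 109, 106), (np.float64(0.47), 110, 106), (np.float64(0.57), 62, 60), (np.float64(0.67), 52, 51), (np.float64(0.77), 77, 78), (np.float64(0.87), 35, 50), (np.float64(0.97), 31, 32), (np.float64(1.07), 48, 48), (np.float64(1.17), 106, 103), (np.float64(1.27), 106, 103), (np.float64(1.37), 104, 102), (np.float64(1.47), 118, 116), (np.float64(1.57), 127, 114), (np.float64(1.67), 140, 93), (np.float64(1.77), 139, 29)]
[ 0.42843819 -0.32625108  0.33107318] [-0.94114368 -0.27500384  0.00559759] 16.75
```

Run:
```python
from h import *
Q=R.from_euler('z',2.42)*R.from_euler('x',np.pi)
rows(bw(0,.044,.29),Q,sm(10))
```

```text
end [0.585, -0.146, 0.29] full t [0.2, 23.9, 4.0] rv deg [-0.3, 0.0, -0.2]
A [[-0.0, 0.0, -0.0], [-0.001, 0.0, -0.0], [-0.001, 0.0, -0.001], [-0.002, 0.0, -0.001], [-0.003, 0.0, -0.001], [-0.004, 0.0, -0.002], [-0.004, 0.001, -0.002], [-0.005, 0.001, -0.003], [-0.005, 0.001, -0.003], [-0.005, 0.001, -0.003]]
T [[0.01, 0.67, 0.11], [0.02, 2.48, 0.41], [0.04, 5.16, 0.86], [0.06, 8.41, 1.4], [0.09, 11.95, 1.99], [0.12, 15.48, 2.58], [0.14, 18.73, 3.12], [0.16, 21.41, 3.56], [0.18, 23.22, 3.87], [0.18, 23.89, 3.98]]
```

>>> drive_tool --angular '[[0, 0, 0], [0, 0, 0], [0, 0, 0], [0, 0, 0], [0, 0, 0], [0, 0, 0], [0, 0, 0], [0, 0, 0]]' --travel '[[0, 0.8, 0.1], [0, 3, 0.3], [0.1, 6.5, 0.6], [0.1, 10.3, 1], [0.1, 14.2, 1.5], [0.2, 18, 2.5], [0.2, 21.4, 3.4], [0.2, 23.9, 4]]' --grip '[0, 0, 0, 0, 0, 0, 0, 0]'

```text
time_s: 17.42
position: [0.5865, -0.1415, 0.2873]
ee_rot: [-1.106, -2.936, 0.008]
force: [0.1, -0.2, 0.3]
finger_gap: 0.0002
finger_force: 0.0
```

>>> drive_tool --angular '[[0, 0, 0], [0, 0, 0], [0, 0, 0], [0, 0, 0], [0, 0, 0], [0, 0, 0], [0, 0, 0], [0, 0, 0]]' --travel '[[0, 0, 0], [0, 0, 0], [0, 0, 0], [0, 0, 0], [0, 0, 0], [0, 0, 0], [0, 0, 0], [0, 0, 0]]' --grip '[0, 0, 0, 0, 0, 0, 0, 0]'

```text
time_s: 18.08
position: [0.5848, -0.1461, 0.2902]
ee_rot: [-1.113, -2.937, 0.008]
force: [-0.4, -0.4, -0.2]
finger_gap: -0.0001
finger_force: 0.0
```

```bash
python3 bar.py
python3 - <<'E'
from h import *
Q=R.from_euler('z',2.42)*R.from_euler('x',np.pi)
rows(bw(0,.044,.14),Q,[1])
E
```

```text
side [(np.float64(-0.03), 18, 127), (np.float64(0.07), 26, 110), (np.float64(0.17), 62, 130), (np.float64(0.27), 149, 146), (np.float64(0.37), 149, 146), (np.float64(0.47), 129, 146), (np.float64(0.57), 121, 146), (np.float64(0.67), 90, 121), (np.float64(0.77), 82, 118), (np.float64(0.87), 103, 134), (np.float64(0.97), 120, 146), (np.float64(1.07), 145, 147), (np.float64(1.17), 148, 146), (np.float64(1.27), 148, 145), (np.float64(1.37), 147, 144), (np.float64(1.47), 149, 146), (np.float64(1.57), 149, 133), (np.float64(1.67), 148, 9), (np.float64(1.77), 148, 41)]
scene [(np.float64(-0.03), 37, 91), (np.float64(0.07), 15, 107), (np.float64(0.17), 104, 101), (np.float64(0.27), 111, 106), (np.float64(0.37), 111, 106), (np.float64(0.47), 111, 106), (np.float64(0.57), 64, 60), (np.float64(0.67), 53, 51), (np.float64(0.77), 80, 78), (np.float64(0.87), 35, 50), (np.float64(0.97), 28, 32), (np.float64(1.07), 39, 48), (np.float64(1.17), 71, 103), (np.float64(1.27), 69, 103), (np.float64(1.37), 106, 102), (np.float64(1.47), 122, 116), (np.float64(1.57), 129, 114), (np.float64(1.67), 142, 93), (np.float64(1.77), 140, 29)]
[ 0.58495246 -0.14588672  0.29006991] [ 0.17625737 -0.79690798  1.23943807] 18.1833
end [0.585, -0.146, 0.14] full t [-0.0, 0.1, 15.0] rv deg [-0.3, 0.0, -0.1]
A [[-0.005, 0.001, -0.002]]
T [[-0.05, 0.07, 15.01]]
```

>>> drive_tool --angular '[[0, 0, 0], [0, 0, 0], [0, 0, 0], [0, 0, 0], [0, 0, 0], [0, 0, 0], [0, 0, 0], [0, 0, 0]]' --travel '[[0, 0, 1], [0, 0, 3.5], [0, 0, 6.5], [0, 0, 9.5], [0, 0, 12], [0, 0, 13.8], [0, 0, 14.8], [0, 0, 15]]' --grip '[0, 0, 0, 0, 0, 0, 0, 0]'

```text
time_s: 18.85
position: [0.5837, -0.1462, 0.138]
ee_rot: [-1.11, -2.934, 0.009]
force: [-0.2, -0.4, 0.1]
finger_gap: -0.0
finger_force: 0.0
```

>>> drive_tool --angular '[[0, 0, 0], [0, 0, 0], [0, 0, 0], [0, 0, 0], [0, 0, 0]]' --travel '[[0, 0, 0.2], [0, 0, 0.4], [0, 0, 0.6], [0, 0, 0.8], [0, 0, 0.9]]' --grip '[0, 0, 0, 0, 0]'

```text
time_s: 19.27
position: [0.5848, -0.1464, 0.1313]
ee_rot: [-1.112, -2.938, 0.008]
force: [0.4, 0.8, -0.2]
finger_gap: 0.0002
finger_force: 0.0
```

>>> drive_tool --angular '[[0, 0, 0], [0, 0, 0], [0, 0, 0]]' --travel '[[0, 0, 0.15], [0, 0, 0.3], [0, 0, 0.4]]' --grip '[0, 0, 0]'

```text
time_s: 19.52
position: [0.5845, -0.1463, 0.1268]
ee_rot: [-1.111, -2.937, 0.008]
force: [0.9, -0.2, -0.1]
finger_gap: 0.0004
finger_force: 0.0
```

>>> drive_tool --angular '[[0, 0, 0], [0, 0, 0], [0, 0, 0]]' --travel '[[0, 0, 0.1], [0, 0, 0.2], [0, 0, 0.3]]' --grip '[0, 0, 0]'

```text
time_s: 19.77
position: [0.5845, -0.1464, 0.1238]
ee_rot: [-1.111, -2.937, 0.008]
force: [0.3, 0.4, 0.6]
finger_gap: -0.0
finger_force: 0.0
```

>>> drive_tool --angular '[[0, 0, 0], [0, 0, 0], [0, 0, 0]]' --travel '[[0, 0, 0.1], [0, 0, 0.2], [0, 0, 0.3]]' --grip '[0, 0, 0]'

```text
time_s: 20.02
position: [0.5845, -0.1464, 0.1209]
ee_rot: [-1.111, -2.937, 0.008]
force: [-0.4, 0.2, 1.0]
finger_gap: -0.0
finger_force: 0.0
```

>>> drive_tool --angular '[[0, 0, 0], [0, 0, 0], [0, 0, 0]]' --travel '[[0, 0, 0.1], [0, 0, 0.2], [0, 0, 0.2]]' --grip '[0, 0, 0]'

```text
time_s: 20.27
position: [0.5844, -0.1464, 0.1187]
ee_rot: [-1.111, -2.936, 0.008]
force: [-0.7, -0.4, 0.6]
finger_gap: 0.0002
finger_force: 0.0
```

>>> drive_tool --angular '[[0, 0, 0], [0, 0, 0], [0, 0, 0], [0, 0, 0], [0, 0, 0]]' --travel '[[0, 0, -2], [0, 0, -5], [0, 0, -9], [0, 0, -13], [0, 0, -15]]' --grip '[0, 0, 0, 0, 0]'

```text
time_s: 20.68
position: [0.5852, -0.1457, 0.274]
ee_rot: [1.111, 2.935, -0.007]
force: [1.5, -0.0, 0.1]
finger_gap: -0.0001
finger_force: 0.0
```

Run:
```python
from h import *
q=np.load("poses.npy")[1];B=R.from_euler('z',-q[2])
uv={};ds={}
for n in("side","scene"):
    d=snapshot(n);ds[n]=d;pickle.dump(d,open(n+"6.pkl","wb"));g=d["color"].min(2).astype(int)
    c=np.int32(proj(d,[bw(0,.046,.115)])[0].round());print(n,c)
    for z in(.095,.1,.115,.125):print(z,proj(d,[bw(0,.046,z)])[0].round(1),end=" ")
    print();h=16
    print("\n".join("%3d "%y+"".join(" .:-=+*#%@"[min(9,g[y,x]//20)] for x in range(c[0]-26,c[0]+27)) for y in range(c[1]-h,c[1]+h)))
```

```text
side [297 249]
0.095 [296.5 253.7] 0.1 [296.6 252.5] 0.115 [296.8 248.6] 0.125 [297.  245.9] 
233 ###########+=-====-====-==--=-==*################+:  
234 ###############+========-====--*#################+:  
235 ##################+===========*#######*##########+:. 
236 #####################+========*######+=+#########+-. 
237 #########################+====*######+--=########===:
238 ###########################+=-*#####*=----*######+=++
239 ###############%####################+=----+######==++
240 ###############+=###################=----=*######--=+
241 ############%*====*#############*==+=----=*######=.-+
242 ############+==+*+==*###########+=--=----+#######+: .
243 #########%*=-*#**#*=-*#####++*###%%+-=--=*#######+=: 
244 #########+===*#++##++==*#+:..:+#%##%*=--=*#######+==-
245 ######%*==*#+*#*%##+**+==:.....-#%###=.:=#########+==
246 ######+===*#+#*=+*#+*#+-........:*#*=::-+#########+--
247 ###%*=+**+##*+*+**+=*+-......... -------+*########+==
248 ###+==+#*+%*=*#+*#*=+-.........  :==----+#########+==
249 %*=+***#*++*+*#+*#*+-........    =*+----+##########+=
250 +==*#****+*#+*#+
[... 2100 characters left out ...]
==+=
161 +++++++++++===--=++++===+++++++======---==-=+======+=
162 +++++++++++==+=--++++=++*****++======---===++++====+=
163 +++++++++++=++=--==+++++*****++====------==+=====-==-
164 +++++++++++=+==--==++*++*****++=:---------===--------
165 +++++++++++=+=-----=++++*****+=-::-===-----------::--
166 +++++++++++==--===--=++*****++=+==+*+=----------:.:-=
167 ++++++++*++==--=++---=+******++*****+=---------=---=+
168 ++++*+++++===--+++=--=+******=+*#****==----====+==+++
169 ++++++++++===--+++=--=++****+=+*#****=--===****++++++
170 +++*+++++++==-==+++=-=+*****+=+******+--++**#*##*++++
171 +++++++++++=======++=-+*****+==*#****+-=+***####*++++
172 +++++*+++++==-=--=++==+***+++=+*##***+=++***#*##*+++*
```

```bash
python3 bar.py | cut -c1-200
python3 - <<'E'
from h import *
P,_=S()
for n in("side","scene"):
    d=pickle.load(open(n+"6.pkl","rb"));g=d["color"].min(2).astype(int)
    print(n,[(z,proj(d,[P+[0,0,-z]])[0].round(1).tolist()) for z in(0,.011,.02,.03)])
    c=np.int32(proj(d,[P+[0,0,-.011]])[0])
    print("\n".join("%3d "%y+"".join(" .:-=+*#%@"[min(9,g[y,x]//20)] for x in range(c[0]-30,c[0]+31)) for y in range(c[1]-24,c[1]+22)))
E
```

```text
side [(np.float64(-0.03), 18, 127), (np.float64(0.07), 26, 110), (np.float64(0.17), 61, 130), (np.float64(0.27), 149, 146), (np.float64(0.37), 149, 146), (np.float64(0.47), 129, 146), (np.float64(0.57
scene [(np.float64(-0.03), 35, 91), (np.float64(0.07), 16, 107), (np.float64(0.17), 106, 101), (np.float64(0.27), 111, 106), (np.float64(0.37), 111, 106), (np.float64(0.47), 111, 106), (np.float64(0.5
[ 0.58532003 -0.14581993  0.26912522] [-0.68172948 -0.28511096 -0.78337625] 20.8833
side [(0, [298.8, 205.3]), (0.011, [298.7, 208.6]), (0.02, [298.5, 211.3]), (0.03, [298.3, 214.3])]
184 #################+--:.                 =#####+==+++++++++++++
185 ##################+=-:.             ..-*#####+==+++++++++++++
186 ##################+----:.          :-:*######*==+++++++++++++
187 ####################+----..       . ::*#######+=+++++++++++++
188 ########################+-:.    .:-:::*#######+=+++++++++++++
189 ##########################*:    .--:--*#######+++++++++++++++
190 ##########################*:    .-=:--*#######+=+++++++++++++
191 ##########################*:    .--:--*#######+=
[... 4956 characters left out ...]
++=:  .    .                -+==- :===-.  
128 ----=++++++++++++++++=:.  ..     .    .    .   -++=-.:===-   
129 ---=++++++++++++++++++:        .               :+*+: :++=:   
130 --=+++++++++++++++++++:           .   .     .:::=*+: :==-:.  
131 -=++++++++++++++++++++-:.              .  .:==-:-==: .:::.   
132 -=+++++++++++++++++++++=-:..             .:-++=-::..         
133 ==++++++++++++++++++++++++=-:..          :=+***=.            
134 =+++++++++++++++++++++++++++==-:..       :++*##+:           .
135 +++++++++++++++++++++++++++++++=-:..     :+**##+:       .    
136 +++++++++++++++++++++++++++++++++==-:..  -+**+=-      .:-::  
137 +++++++++++++++++++++++++++++++++++++=-: -***=:.      :+++-
```

>>> drive_tool --angular '[[0, 0, 0], [0, 0, 0], [0, 0, 0], [0, 0, 0], [0, 0, 0], [0, 0, 0], [0, 0, 0], [0, 0, 0]]' --travel '[[0, 0, 1], [0, 0, 3.5], [0, 0, 6.5], [0, 0, 9.5], [0, 0, 12], [0, 0, 13.8], [0, 0, 14.8], [0, 0, 15]]' --grip '[0, 0, 0, 0, 0, 0, 0, 0]'

```text
time_s: 21.55
position: [0.5828, -0.146, 0.1156]
ee_rot: [-1.11, -2.932, 0.009]
force: [0.2, 0.7, -0.1]
finger_gap: 0.0001
finger_force: 0.0
```

>>> drive_tool --angular '[[0, 0, 0], [0, 0, 0], [0, 0, 0]]' --travel '[[0, 0, 0.15], [0, 0, 0.3], [0, 0, 0.4]]' --grip '[0, 0, 0]'

```text
time_s: 21.8
position: [0.585, -0.1465, 0.116]
ee_rot: [1.112, 2.938, -0.008]
force: [-0.2, -0.7, 0.6]
finger_gap: -0.0
finger_force: 0.0
```

>>> drive_tool --angular '[[0, 0, 0], [0, 0, 0], [0, 0, 0]]' --travel '[[0, 0, 0.1], [0, 0, 0.2], [0, 0, 0.3]]' --grip '[0, 0, 0]'

```text
time_s: 22.05
position: [0.5847, -0.1465, 0.1123]
ee_rot: [-1.111, -2.937, 0.008]
force: [-0.0, -0.3, -0.7]
finger_gap: -0.0002
finger_force: 0.0
```

>>> drive_tool --angular '[[0, 0, 0], [0, 0, 0], [0, 0, 0]]' --travel '[[0, 0, 0.1], [0, 0, 0.2], [0, 0, 0.3]]' --grip '[0, 0, 0]'

```text
time_s: 22.3
position: [0.5845, -0.1464, 0.1089]
ee_rot: [-1.111, -2.937, 0.008]
force: [0.1, 0.1, 0.0]
finger_gap: -0.0001
finger_force: 0.0
```

Run:
```python
from h import *
P,_=S();print(P)
for n in("side",):
    d=snapshot(n);g=d["color"].min(2).astype(int)
    c=np.int32(proj(d,[P])[0]);print(c)
    print("\n".join("%3d "%y+"".join(" .:-=+*#%@"[min(9,g[y,x]//20)] for x in range(c[0]-26,c[0]+27)) for y in range(c[1]-24,c[1]+16)))
```

```text
[ 0.58445157 -0.1464105   0.10885194]
[295 250]
226 ====--=-----::--:::..                   :*##########*
227 ====-=-==--:..::::....                  =###########=
228 -====-====:. :==-:.....                :*###########=
229 +==--====-:. .:::...::.                =############-
230 ####+===-==:.....  ....             :.-*###########*:
231 #######+====:...     ..            .*##############*:
232 ##########+==-:.                   =###############*-
233 #############+=:.                  =###############+:
234 ################+:                -*###############+:
235 #################*-.           .::*#####*##########+:
236 ###################*:          .--*####+=+#########+-
237 #####################+:       .:-=*####+=-=########==
238 ######################+:    .:-:--*###*=----*######+=
239 #################%#####=.   .-=:-+####+-----+######==
240 #################+=####=.   .-=::+####+----=*######=-
241 ##############%*====*##-    :--.:++==*=----=*######=.
242 ##############+==+*+==#-    :--:=*+=--=----+#######+:
243 ###########%*=-*#**#*==:    .--:=*#%%+-=--=########+=
244 ####
[... 567 characters left out ...]
####
254 ++**=+#++#*+**+*#+*#%%%+---.:==*=--------=*##########
255 ++#*=*#++*+++=+##+##%%%%+--=+*#+=---------=*#########
256 +=+*+*#+*#*+**+*#*#%%%%%+-+*+*#+-----------=*########
257 +=*#+*#+#*=+#*+*%%%%%%%+-=**+*#*=--------+==-*#######
258 +*##+*#*+*+*#**#%%%%%%+==**++*#+=------=--+=-=*######
259 +**#++*=*#+*###%%%%%#=+*+*#++##+*+==------==*+=+#####
260 +**#++*+*#*+#%%%%%%*=+#*+*#+*+#*%@%#*=--=-++*#*==*###
261 +***+*#+*#*#%%%%%%+===#*+*#+*###%%%###=---==*#*+==+##
262 +*+*+*#+*##%%%%%%+==-+=*+*#++*%##%%#%%*==+=+*#*+**==*
263 ++*#+*#+#%%%%%%#=-.:-=+++##++*##%%##%%*=+**=+**+*#*=-
264 =+#*=**%%%%%%%*=:.-=*+++==*+*#**%%####*+*#+**+++*#*+*
265 +*#*+#%%%%%%@+-=-:-=++*====-##*+*##*++=+##+*##++*#*+*
```

>>> drive_tool --angular '[[0, 0, 0], [0, 0, 0], [0, 0, 0]]' --travel '[[0, 0, 0.1], [0, 0, 0.2], [0, 0, 0.3]]' --grip '[0, 0, 0]'

```text
time_s: 22.6
position: [0.5844, -0.1464, 0.1058]
ee_rot: [-1.111, -2.937, 0.008]
force: [0.0, 0.2, 0.3]
finger_gap: 0.0003
finger_force: 0.0
```

>>> drive_tool --angular '[[0, 0, 0], [0, 0, 0], [0, 0, 0]]' --travel '[[0, 0, 0.1], [0, 0, 0.2], [0, 0, 0.2]]' --grip '[0, 0, 0]'

```text
time_s: 22.85
position: [0.5843, -0.1464, 0.1036]
ee_rot: [-1.111, -2.936, 0.008]
force: [-0.0, 0.2, -1.4]
finger_gap: -0.0
finger_force: 0.0
```

>>> drive_tool --angular '[[0, 0, 0], [0, 0, 0], [0, 0, 0]]' --travel '[[0, 0, 0.1], [0, 0, 0.2], [0, 0, 0.2]]' --grip '[0, 0, 0]'

```text
time_s: 23.1
position: [0.5845, -0.1465, 0.1021]
ee_rot: [-1.111, -2.937, 0.008]
force: [-1.2, -0.0, 1.4]
finger_gap: 0.0
finger_force: 0.5
```

>>> drive_tool --angular '[[0, 0, 0], [0, 0, 0], [0, 0, 0]]' --travel '[[0, 0, 0.1], [0, 0, 0.2], [0, 0, 0.2]]' --grip '[0, 0, 0]'

```text
time_s: 23.35
position: [0.5847, -0.1464, 0.1014]
ee_rot: [1.112, 2.938, -0.008]
force: [-2.6, 0.7, 8.3]
finger_gap: 0.0001
finger_force: 4.5
```

>>> drive_tool --angular '[[0, 0, 0], [0, 0, 0], [0, 0, 0]]' --travel '[[0, 0, 0.1], [0, 0, 0.2], [0, 0, 0.2]]' --grip '[0, 0, 0]'

```text
time_s: 23.6
position: [0.5849, -0.1464, 0.1004]
ee_rot: [1.111, 2.937, -0.007]
force: [-3.7, 1.8, 15.0]
finger_gap: -0.0
finger_force: 7.3
```

>>> drive_tool --angular '[[0, 0, 0], [0, 0, 0], [0, 0, 0]]' --travel '[[0, 0, 0.1], [0, 0, 0.2], [0, 0, 0.2]]' --grip '[0, 0, 0]'

```text
time_s: 23.85
position: [0.585, -0.1461, 0.0975]
ee_rot: [1.111, 2.938, -0.006]
force: [-0.1, 2.1, 6.0]
finger_gap: 0.0002
finger_force: 3.1
```

>>> drive_tool --angular '[[0, 0, 0], [0, 0, 0], [0, 0, 0]]' --travel '[[0, 0, 0.1], [0, 0, 0.2], [0, 0, 0.2]]' --grip '[0, 0, 0]'

```text
time_s: 24.1
position: [0.5843, -0.1465, 0.0937]
ee_rot: [-1.111, -2.937, 0.009]
force: [0.3, 1.1, -0.1]
finger_gap: 0.0002
finger_force: 0.0
```

>>> drive_tool --angular '[[0, 0, 0], [0, 0, 0], [0, 0, 0]]' --travel '[[0, 0, 0.1], [0, 0, 0.2], [0, 0, 0.2]]' --grip '[0, 0, 0]'

```text
time_s: 24.35
position: [0.5842, -0.1466, 0.0921]
ee_rot: [-1.111, -2.937, 0.009]
force: [-0.4, 0.0, 2.9]
finger_gap: 0.0005
finger_force: 1.2
```

>>> drive_tool --angular '[[0, 0, 0], [0, 0, 0], [0, 0, 0]]' --travel '[[0, 0, 0.1], [0, 0, 0.2], [0, 0, 0.2]]' --grip '[0, 0, 0]'

```text
time_s: 24.6
position: [0.5844, -0.1466, 0.0918]
ee_rot: [-1.112, -2.938, 0.008]
force: [-5.0, 2.1, 13.4]
finger_gap: -0.0003
finger_force: 6.9
```

>>> drive_tool --angular '[[0, 0, 0], [0, 0, 0], [0, 0, 0], [0, 0, 0], [0, 0, 0], [0, 0, 0], [0, 0, 0], [0, 0, 0]]' --travel '[[0, 0, -0.5], [0, 0, -2], [0, 0, -5], [0, 0, -9], [0, 0, -13], [0, 0, -16], [0, 0, -18], [0, 0, -18]]' --grip '[0, 0, 0, 0, 0, 0, 0, 0]'

```text
time_s: 25.27
position: [0.5859, -0.146, 0.2746]
ee_rot: [1.11, 2.934, -0.007]
force: [0.8, 0.1, 0.4]
finger_gap: -0.0
finger_force: 0.0
```

>>> drive_tool --angular '[[0, 0, 0], [0, 0, 0], [0, 0, 0], [0, 0, 0], [0, 0, 0], [0, 0, 0]]' --travel '[[0, 0, 0], [0, 0, 0], [0, 0, 0], [0, 0, 0], [0, 0, 0], [0, 0, 0]]' --grip '[0, 0, 0, 0, 0, 0]'

```text
time_s: 25.77
position: [0.5848, -0.1457, 0.2693]
ee_rot: [-1.111, -2.936, 0.009]
force: [-0.3, -0.2, 0.4]
finger_gap: 0.0005
finger_force: 0.0
```

Run:
```python
from h import *
for n in("side","scene"):
    d=snapshot(n);g=d["color"].min(2).astype(np.float32);o=pickle.load(open(n+"6.pkl","rb"))["color"].min(2).astype(np.float32)
    c=np.int32(proj(d,[bw(0,.046,.115)])[0].round())
    t=o[c[1]-9:c[1]+8,c[0]-8:c[0]+9].copy();r=cv2.matchTemplate(g[c[1]-20:c[1]+20,c[0]-20:c[0]+20].copy(),t,cv2.TM_CCOEFF_NORMED)
    _,v,_,l=cv2.minMaxLoc(r);print(n,"tab shift px",l[0]-12,l[1]-11,v)
    # bystanders & tray unchanged vs start
    if n=="side":print("\n".join("%3d "%y+"".join(" .:-=+*#%@"[min(9,int(g[y,x])//20)] for x in range(c[0]-26,c[0]+27)) for y in range(c[1]-16,c[1]+16)))
    df=np.abs(g-D[n]["color"].min(2))
    for nm,b in(("bottle",(.69,.018,.04)),("beaker",(.555,.40,.03)),("timer",(.412,-.30,.015)),("blue",(.39,-.016,.01)),("green",None)):
        if b: u=np.int32(proj(d,[b])[0]);print(nm,df[u[1]-10:u[1]+10,u[0]-10:u[0]+10].mean().round(1))
```

```text
side tab shift px 0 2 0.882537305355072
233 ###########+=-==-========---=-+=*################+:  
234 ###############+-===-======-=--*#################+:  
235 ##################+===========*#######*##########+:. 
236 #####################+========*######+=+#########+-. 
237 #########################+====*######+=-=########===:
238 ###########################+==*#####*=----+######+=++
239 ###############%####################+-----+######==++
240 ###############+=###################=----=*######=-=+
241 ############%*====*################*=----=*######=.-=
242 ############+==+*+==##############***=---+#######+: .
243 #########%*=-*#**#*=-*############+=+#+-=*#######+=: 
244 #########+===*#++##++==#########%+#+==*==*#######+-=-
245 ######%*==*#+*#*###+**+=*#*%@%#*=-:.:-=-+#########+==
246 ######+=-=*#+#*=+*#+*#*#+==:.=+*##*-.:--+#########+==
247 ###%*=+**+##*+#+**+=*++**-....:*####+:::=#########+--
248 ###+==+#*+%*=*#+*#*=*#*-........=###*-.:+#########+==
249 %*=+#**#*++#+*#+*#*+**-..........-#+-::-+##########+=
250 +==*#****+*#+*#+*#*+*=.........  :------+##########+=
251 +#+*#**+*+*#
[... 220 characters left out ...]
#*+*#++*+++=+*#+*#**#+-:    :==---------=*###########
256 +*+*#+*#*+**+*#+*#####+--..=*+-----------=*##########
257 *#+*#+#*=+#*+**+#######+--+*#+=--------+==-*#########
258 ##+*#*+*+***+*#%%%####*==++*#+=------=--+=-=*########
259 *#++*=*#+*#*+###%###%+==*++##+*+==------==*+=+#######
260 *#++*+*#**##%%%%####=-=*#+*+#*%@%#*=--=-++*#*==*#####
261 **+*#+*#*+#%#%%#%%*=+++*#+*###%%%###=---==*#*+==+####
262 **+*#+*#**#%%%#%#+=+=*+*#++*%##%%##%*==+=+*#*+**==*##
263 *#+*#+*#%%%%%%%*=--=+++*#++*##%%##%%*=+**=+**+*#*=-+#
264 #*+*#++#%%%#%%+=-=*+++==*+*#**%%####*+*#+**+++*#*+*=*
bottle 1.6
beaker 62.2
timer 2.6
blue 2.1
scene tab shift px 0 3 0.9204198122024536
bottle 7.4
beaker 6.0
timer 5.5
blue 5.7
```

```bash
python3 -c "
from rig import job
print(job.sign_off())"
```

```text
the job is handed in; nothing more can be done
None
```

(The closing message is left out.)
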